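Put the sample mounts away in the vacuum dry box and pump it down

TASK

Move the spent desiccant cartridge from the dry box into the tray for spent cartridges and put every black sample mount that stands on the bench into the box, one to a nest, flat on the nest's floor with its polished face up; then shut the lid, fold the clamp bar fully down onto it, and pump the box down with three full strokes of the plunger, each right down to the stop and all the way up again. Leave the objective, the eyepiece, the tweezers and the dust cap standing or lying where they are.

Things in the scene. Friction and masses are not known exactly. Their poses are not given: they have to be found in the camera images.
- mount0: sample mount: a plain black resin puck, 30 mm diameter, 20 mm high, 30 g, with a small bright steel-and-copper chip (16 mm by 10 mm) in the centre of its top (polished) face; origin at the centre of its underside, z up through the polished face. Stands on the bench left or right of the dry box. Three to five of mount0..mount4 are there in a run (absent ones read None from the start)
- mount1: sample mount: a plain black resin puck, 30 mm diameter, 20 mm high, 30 g, with a small bright steel-and-copper chip (16 mm by 10 mm) in the centre of its top (polished) face; origin at the centre of its underside, z up through the polished face. Stands on the bench left or right of the dry box. Three to five of mount0..mount4 are there in a run (absent ones read None from the start)
- mount2: sample mount: a plain black resin puck, 30 mm diameter, 20 mm high, 30 g, with a small bright steel-and-copper chip (16 mm by 10 mm) in the centre of its top (polished) face; origin at the centre of its underside, z up through the polished face. Stands on the bench left or right of the dry box. Three to five of mount0..mount4 are there in a run (absent ones read None from the start)
- mount3: sample mount: a plain black resin puck, 30 mm diameter, 20 mm high, 30 g, with a small bright steel-and-copper chip (16 mm by 10 mm) in the centre of its top (polished) face; origin at the centre of its underside, z up through the polished face. Stands on the bench left or right of the dry box. Three to five of mount0..mount4 are there in a run (absent ones read None from the start)
- mount4: sample mount: a plain black resin puck, 30 mm diameter, 20 mm high, 30 g, with a small bright steel-and-copper chip (16 mm by 10 mm) in the centre of its top (polished) face; origin at the centre of its underside, z up through the polished face. Stands on the bench left or right of the dry box. Three to five of mount0..mount4 are there in a run (absent ones read None from the start)
- drybox: vacuum dry box, fixed: aluminium tray 120 (x) by 238 mm (y), walls 42 mm high, floor 6 mm thick, five square nests in a row along y, lid hinged at the far side (+x), clamp bar mid near side (-x), hand pump on the +y end (base 22 mm high out to y = 214 mm; cylinder 58 mm wide, 54 mm high at y = 171 mm). Origin: centre of the tray's underside; x away from the robot, y to the pump
- nest0 (a point): centre of the floor of nest 0 (6 mm above the bench, -92 mm along y of the dry box). A nest is 42 mm by 42 mm between ribs 8 mm high and 4 mm thick, which leave 30 mm free to the tray's +x and -x walls. Any mount may go in any nest, one to a nest
- nest1 (a point): centre of the floor of nest 1 (6 mm above the bench, -46 mm along y of the dry box). A nest is 42 mm by 42 mm between ribs 8 mm high and 4 mm thick, which leave 30 mm free to the tray's +x and -x walls. Any mount may go in any nest, one to a nest
- nest2 (a point): centre of the floor of nest 2 (6 mm above the bench, 0 mm along y of the dry box). A nest is 42 mm by 42 mm between ribs 8 mm high and 4 mm thick, which leave 30 mm free to the tray's +x and -x walls. Any mount may go in any nest, one to a nest
- nest3 (a point): centre of the floor of nest 3 (6 mm above the bench, 46 mm along y of the dry box). A nest is 42 mm by 42 mm between ribs 8 mm high and 4 mm thick, which leave 30 mm free to the tray's +x and -x walls. Any mount may go in any nest, one to a nest
- nest4 (a point): centre of the floor of nest 4 (6 mm above the bench, 92 mm along y of the dry box). A nest is 42 mm by 42 mm between ribs 8 mm high and 4 mm thick, which leave 30 mm free to the tray's +x and -x walls. Any mount may go in any nest, one to a nest
- lid (a joint): hinge angle of the lid (rad): 0 shut flat on the tray, about 1.7 standing open. The lid is a frame 122 mm deep, 238 mm wide and 6 mm thick with an amber window; its stiff hinge keeps it where it is left (about 3 N at the free edge to move it). Shut, its top is 48 mm above the bench
- lid_hinge (a point): middle of the lid's hinge line, which runs along y of the dry box at the tray's far top edge, 42 mm above the bench; the lid's underside lies on this line and, when shut, reaches 122 mm from it towards -x
- clamp (a joint): hinge angle of the clamp bar (rad): 0 lying down on the shut lid, 1.9 to 2.2 standing up and leaning back to -x. A stiff pivot keeps it where it is left (about 1 N at its end)
- clamp_pivot (a point): middle of the clamp bar's pivot line (along y of the dry box), 10 mm in front of the tray's near wall and 52.5 mm above the bench; the bar is 14 mm wide and 8 mm thick, centred on the pivot line, and reaches 56 mm from it, towards +x when down
- plunger (a joint): how far the pump plunger is pressed (m): 0 up at rest, 0.025 down at its stop; its spring pushes back with 4 N at the top to 10 N at the stop
- plunger_top (a point): centre of the top of the plunger's black round head, 40 mm diameter, 94 mm above the bench when up; it moves straight down
- cartridge: spent desiccant cartridge: a white canister, 30 mm diameter, 30 mm high, with thin steel bands, 40 g; at the start it stands in the middle nest of the dry box; origin at the centre of its underside
- spent_tray: tray for spent cartridges, fixed: a square grey open tray, 105 mm by 105 mm, walls 20 mm high and 4 mm thick, floor 4 mm thick, empty at the start; origin at the centre of its underside
- objective: bystander: a bright metal microscope objective, 37 mm diameter, 47 mm high, tapering to a small nose at the top, standing on the bench; origin at the centre of its underside. Not to be put away
- eyepiece: bystander: a stepped eyepiece, steel tube 30 mm diameter on a 38 mm foot ring, with a wider black collar 41 mm on top with a glass lens, 42 mm high in all; origin at the centre of its underside. Not to be put away
- tweezers: bystander: flat steel tweezers, 155 mm long, 4 mm high, lying near the robot; origin at the middle of the handle's underside
- dust_cap: bystander: a flat black dust cap, 48 mm diameter, 16 mm high, near the robot; wider and lower than a mount and without a metal chip; origin at the centre of its underside
Mind the look-alikes: they are no part of the job. Leave any pink or purple look-alike of the mount4 alone.

How it is judged:
On the way, in this order (a step that is already met when the one before it is completed fails the run):
1. the spent cartridge is in its tray and every sample mount stands flat in a nest of the box (z of mount0 in the frame of drybox between 0.002 and 0.01 m and angle between each of mount0, mount1, mount2, mount3, mount4's own z axis and vertical below 0.12 rad and x of mount0 in the frame of drybox between -0.012 and 0.012 m and y of mount0 in the frame of drybox between -0.114 and 0.114 m and z of mount1 in the frame of drybox between 0.002 and 0.01 m and x of mount1 in the frame of drybox between -0.012 and 0.012 m and y of mount1 in the frame of drybox between -0.114 and 0.114 m and z of mount2 in the frame of drybox between 0.002 and 0.01 m and x of mount2 in the frame of drybox between -0.012 and 0.012 m and y of mount2 in the frame of drybox between -0.114 and 0.114 m and z of mount3 in the frame of drybox between 0.002 and 0.01 m and x of mount3 in the frame of drybox between -0.012 and 0.012 m and y of mount3 in the frame of drybox between -0.114 and 0.114 m and z of mount4 in the frame of drybox between 0.002 and 0.01 m and x of mount4 in the frame of drybox between -0.012 and 0.012 m and y of mount4 in the frame of drybox between -0.114 and 0.114 m and x of cartridge in the frame of spent_tray between -0.04 and 0.04 m and y of cartridge in the frame of spent_tray between -0.04 and 0.04 m and z of cartridge in the frame of spent_tray below 0.02 m), for 0.2 s.
2. the lid is shut over the nested mounts (all of step 1 and value of joint lid below 0.05 rad), for 0.2 s.
3. the clamp bar is down on the shut lid (value of joint lid below 0.05 rad and value of joint clamp below 0.08 rad), for 0.2 s.
4. first full stroke: the plunger is pressed down to its stop (all of step 3 and value of joint plunger above 0.0225 m), for 0.05 s.
5. the plunger has come all the way up again (value of joint plunger below 0.003 m), for 0.05 s.
6. second full stroke: the plunger is pressed down to its stop (all of step 4), for 0.05 s.
7. the plunger has come all the way up again (value of joint plunger below 0.003 m), for 0.05 s.
8. third full stroke: the plunger is pressed down to its stop (all of step 6), for 0.05 s.
At the end, for the whole second after the job is handed in: The cartridge lies in its tray; every mount present rests in a nest, chip up within 0.12 rad, underside within 4 mm of the nest floor; lid below 0.05 rad, clamp bar below 0.08 rad, plunger up (below 3 mm) after three strokes beyond 22.5 of 25 mm (all of step 1 and all of step 3 and value of joint plunger below 0.003 m and linear speed of each of mount0, mount1, mount2, mount3, mount4, cartridge below 0.02 m/s); the robot touches nothing.
It fails at once if a bystander on the bench is shoved more than 4 cm (distance of any of objective, eyepiece, tweezers, dust_cap from where it was at the start of the episode above 0.04 m).
It fails at once if the objective or the eyepiece is knocked over (angle between any of objective, eyepiece's own z axis and vertical above 0.6 rad).
Of mount0, mount1, mount2, mount3, mount4 only 3 to 5 are there at a start; the rules pass over those that are not, and their reading is None.
At some moment in a run one of mount0, mount1, mount2, mount3, mount4 may be knocked a few centimetres aside while the robot is not near it.
Once in a run the grip may slacken for a moment while it holds something.
It also fails if it takes over 210 s, if anything falls off the work surface, if the arm or the gripper's body presses on something with over 40 N, if the wrist force passes 120 N, or if a joint passes its speed limit or range.

ROBOT

A 7-joint arm with a two-finger parallel gripper is mounted at the origin on the work surface. World frame = base frame: x ahead of the robot, y to its left, z up, the work surface at z = 0. Lengths are in m, angles in rad, forces in N, time in s.
With the tool pointing down it reaches from about 0.4 to 0.925 m from the base axis. Payload 4.1 kg.
Tool frame: the origin (TCP) lies midway between the tips of the shut fingers; the grasp point (between the pads) lies 19 mm behind it (env.pinch_z is the distance from the TCP to the grasp point, in m); z points along the fingers, y is the line along which they close (so a half turn about z gives the same grasp; the last joint's range is limited). The gripper opens to 85 mm and grips with 20 to 120 N. Pads are 22 mm wide; open, the fingers measure 114 mm over their backs; the gripper's body (76 mm by 85 mm) begins 54 mm behind the grasp point. The pads swing forward as they close: fully open they stand 13 mm farther back than shut.
Start: joints at [-1.221, 0.398, 0.045, 1.537, -0.019, 1.207, -0.051], TCP at [0.282, 0.586, 0.231] pointing down, gripper open.
Joint ranges: [-2.82, 2.82], [-0.49, 2.23], [-1.37, 1.46], [0, 2.46], [-1.36, 4.5], [0.23, 2], [-2.94, 2.94]. Speed limits (rad/s): [2.57, 2.57, 3.14, 3.14, 3.14, 3.14, 3.14].

INTERFACE

Orientations are given as a unit quaternion [x, y, z, w].
In Python, from cell import env gives the robot as it stands.
- The arm moves only by the tool jog_arm, never from a script. Its argument "series" is a list of rows, each an object of numbers: "tx", "ty", "tz": the shift along the tool's x, y, z in mm; "ax", "ay", "az": the turn, a rotation vector about the tool's x, y, z in rad. A call has 1 to 5 rows; each row shifts and turns the commanded pose from where the row before left it, along the tool's axes as they then stand; what a row does not reach is not made up. A row lasts 1/8 s, in which the tool goes at most 62.5 mm and 10.7 degrees, less where a joint would pass 70% of its speed; a pose out of reach is approached as far as the arm can. A call with a gripper value outside its range is refused whole. "gripper" is the closure, from -1 (fully open) to 1 (shut), set as the call begins (left out, the last holds). The fingers move at their own pace and stop on an object; "grip_force" is the grip in N (left out, the last holds). Time passes only in rows, so rows that do not move let the fingers close. It gives the time, the measured TCP pose, the force, the opening and the grip force at its end, in the units of the state.
- env.get_state(): the state, without advancing time (a new reading comes with each control period).
- env.read_camera(name): name is "scene" or "top"; returns a dict with "color" (480x640x3 uint8, red, green, blue), "depth" (480x640 float32, m along the optical axis (not along the pixel's ray), 0 where there is no reading), "intrinsics" (3x3 intrinsics, pixels), "distortion" ([k1, k2, p1, p2, k3] as OpenCV has them; the pictures are not rectified), "R" (3x3) and "t" (3): a world point X has camera coordinates R X + t. Camera axes: x right, y down, z forward; pixel columns grow to the right and rows downward; lengths in m; the calibration is good to about 2 mm. A picture is of the moment at which its call begins.
- env.sign_off(): hands the job in; it is judged then, once.
Trained networks look in the newest picture that a camera, given by its name, has taken for a name from the list of things; names that differ only in an ending like _2 or _b are one class to them, and where a whole thing is asked for, a point or a joint stands for the part that bears it (a point fixed in the world has none). Each returns a list of dicts, best first, with "score" (0 to 1); they miss things now and then, are a little off and sometimes report something else, mostly with a low value. They report only what shows in the picture. A call takes as long as a camera call. They do not tell look-alikes from the thing itself.
- env.silhouettes(camera, query): "pixels" (480x640 bool, what is visible of it) and "point" ([row, column] in pixels, amid what is visible of it).
- env.place_of(camera, query): "point" ([row, column] in pixels: a listed point, or the origin of a listed thing).
The state is a dict: "t": time; "joints": joint angles; "qvel": joint speeds; "tau": joint torques, N m; "tool_pos": TCP position; "eef_rot": TCP orientation; "ft_force": force on the tool from outside, world axes, zero at the start; "torque": the same for the moment, N m; "width": finger opening in m; "grip_force": force on a finger pad.
Only numpy, scipy, OpenCV 4.12 (cv2) and the standard library are available. Lean on these libraries where they do the work, as an engineer would, in place of code of your own. Each camera call takes 0.05 s, during which the arm holds its last target. There are 200 camera calls.

## Working session

There is one attempt and no reset: what is moved stays moved. The work goes in short steps, Python scripts to look and compute and a tool call to move; the robot and the scene stay as the last step left them, time stands still between calls to the robot, and variables do not carry over. Pictures are saved under pics/ and viewed, at most 14 in all, crops included, and the job is handed in when it is done.

Besides the shell and the picture viewer there is one more tool, called after "Request:" as name(argument=value, ...), one argument or row to a line, values as JSON. jog_arm: Moves the arm, as the interface text tells. Its arguments: {"type":"object","properties":{"series":{"type":"array"},"gripper":{"type":"number"},"grip_force":{"type":"number"}},"required":["series"]}

```bash
ls; mkdir -p pics; cat > h.py <<'E'
import numpy as np, cv2
from cell import env
def shot(cam,name=None):
    d=env.read_camera(cam)
    if name: cv2.imwrite('pics/'+name+'.png',cv2.cvtColor(d['color'],cv2.COLOR_RGB2BGR))
    return d
def ray(d,pt):
    p=cv2.undistortPoints(np.array([[[pt[1],pt[0]]]],float),d['intrinsics'],np.array(d['distortion'],float))[0,0]
    R=np.array(d['R']);t=np.array(d['t'])
    return -R.T@t, R.T@np.array([p[0],p[1],1.])
def atz(d,pt,z):
    o,v=ray(d,pt); return o+v*(z-o[2])/v[2]
def atdepth(d,pt):
    r,c=int(round(pt[0])),int(round(pt[1])); w=d['depth'][max(0,r-1):r+2,max(0,c-1):c+2]; w=w[w>0]
    if not len(w): return None
    o,v=ray(d,pt); return o+v*np.median(w)
E
python3 - <<'E'
from h import *
np.set_printoptions(precision=4,suppress=True)
s=env.get_state(); print(s['tool_pos'],s['eef_rot'],s['ft_force'],s['width'])
for cam in('top','scene'):
    d=shot(cam,cam+'0'); print(cam,ray(d,(240,320)))
    for q in['mount0','drybox','nest0','nest2','nest4','lid_hinge','clamp_pivot','plunger_top','cartridge','spent_tray','objective','eyepiece','tweezers','dust_cap']:
        for r in env.place_of(cam,q)[:7]:
            print(q,round(r['score'],2),np.round(r['point'],1),'z0',atz(d,r['point'],0)[:2],'dep',atdepth(d,r['point']))
E
```

```text
pics
[0.2817 0.5851 0.2303] [ 0.2224  0.9749 -0.0009 -0.0002] [ 0.3433 -0.6419 -1.0086] 0.08528235679431823
top (array([0.3972, 0.0183, 1.2368]), array([ 0.0987, -0.0193, -0.995 ]))
mount0 0.77 [308.6 135.2] z0 [0.3885 0.3707] dep [0.3887 0.3645 0.0216]
mount0 0.74 [281.1 163. ] z0 [0.4427 0.3151] dep [0.442  0.3105 0.0192]
mount0 0.74 [318.5 164.4] z0 [0.3672 0.3122] dep [0.3677 0.307  0.0216]
mount0 0.7 [273.4 468.3] z0 [ 0.4448 -0.3076] dep [ 0.444  -0.3023  0.0199]
mount0 0.51 [254.8 510.1] z0 [ 0.4811 -0.3948] dep [ 0.4797 -0.3879  0.0208]
drybox 0.68 [226.6 328. ] z0 [ 0.5473 -0.0228] dep [ 0.5428 -0.0216  0.0365]
nest0 0.95 [223.6 305.3] z0 [0.5545 0.0238] dep [0.5534 0.0237 0.0081]
nest0 0.91 [228.4 375.7] z0 [ 0.5415 -0.121 ] dep [ 0.5407 -0.1203  0.0065]
nest0 0.83 [223.7 281.7] z0 [0.5553 0.0723] dep [0.5544 0.0721 0.0067]
nest0 0.77 [227.4 326.6] z0 [ 0.5457 -0.0199] dep [ 0.5411 -0.0187  0.0381]
nest0 0.75 [232.1 350.2] z0 [ 0.5349 -0.0683] dep [ 0.5341 -0.0677  0.0076]
nest2 0.95 [223.6 305.3] z0 [0.5545 0.0238] dep [0.5534 0.0237 0.0081]
nest2 0.91 [228.4 375.7] z0 [ 0
[... 3164 characters left out ...]
932]
spent_tray 0.8 [225.3 420.7] z0 [0.5957 0.3244] dep [0.5964 0.3221 0.0014]
objective 0.81 [415.9 271.6] z0 [ 0.6151 -0.3304] dep [ 0.6262 -0.3428  0.0214]
objective 0.53 [361.5 195.6] z0 [ 0.4363 -0.3088] dep [ 0.4503 -0.3194  0.0172]
eyepiece 0.8 [201.4 389.2] z0 [0.473  0.4033] dep [0.4796 0.3875 0.0088]
eyepiece 0.72 [279.1 345. ] z0 [0.5411 0.0308] dep [ 0.6132 -0.1027  0.1131]
eyepiece 0.62 [313.2 303.5] z0 [ 0.5258 -0.1056] dep [ 0.5514 -0.1423  0.0385]
tweezers 0.55 [291.8 336.3] z0 [ 0.5469 -0.0159] dep [ 0.6098 -0.1263  0.1001]
tweezers 0.46 [224.6 299.2] z0 [0.3303 0.1725] dep [0.3318 0.1704 0.0015]
dust_cap 0.57 [301.9 205.7] z0 [ 0.3393 -0.1787] dep [ 0.3519 -0.1895  0.0129]
```

View pics/top0.png

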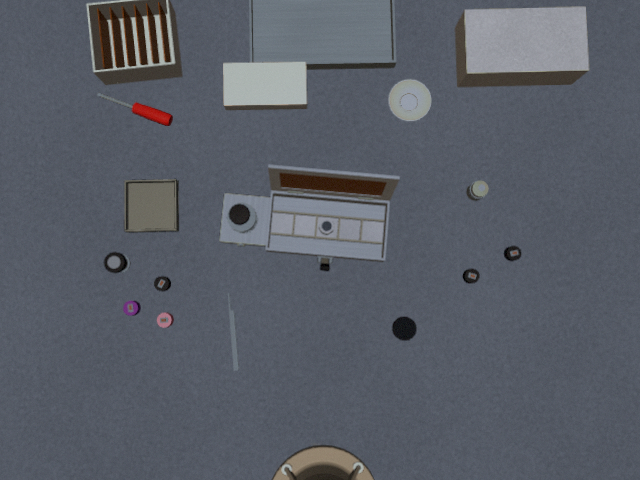

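View pics/scene0.png

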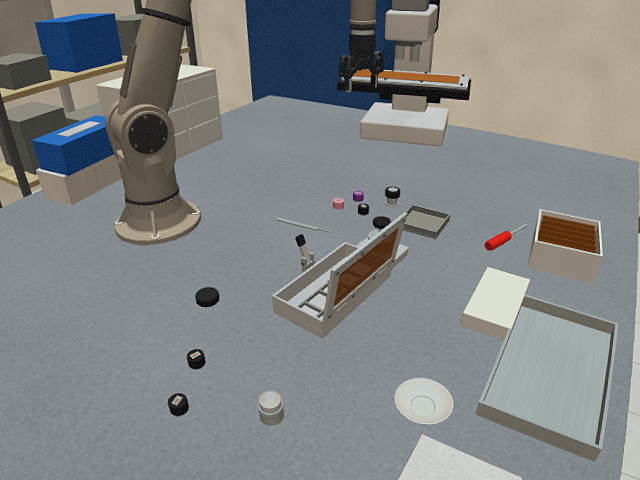

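```bash
cat >> h.py <<'E'
def cloud(d):
    h,w=d['depth'].shape
    c,r=np.meshgrid(np.arange(w),np.arange(h))
    p=cv2.undistortPoints(np.stack([c,r],-1).reshape(-1,1,2).astype(float),d['intrinsics'],np.array(d['distortion'],float)).reshape(h,w,2)
    P=np.dstack([p,np.ones((h,w))])*d['depth'][...,None]
    X=(P-np.array(d['t']))@np.array(d['R']); X[d['depth']<=0]=np.nan
    return X
E
python3 - <<'E'
from h import *
np.set_printoptions(precision=4,suppress=True)
d=shot('top'); X=cloud(d); z=X[...,2]
flat=X[300:420,420:600]; print('bench z',np.nanmean(flat[...,2]),np.nanstd(flat[...,2]))
def blob(x,y,zlo,zhi,r=.035):
    m=(np.hypot(X[...,0]-x,X[...,1]-y)<r)&(z>zlo)&(z<zhi); p=X[m]
    (c,rad)=cv2.minEnclosingCircle(p[:,:2].astype(np.float32))
    return p.mean(0),len(p),np.array(c),rad
for n,x,y,a,b in[('A',.442,.312,.012,.03),('B',.444,-.304,.012,.03),('C',.48,-.39,.012,.03),('pink',.368,.307,.012,.03),('plung',.562,.145,.08,.11),('cart',.541,-.018,.03,.045),('dust',.332,-.168,.008,.03),('obj',.615,-.32,.01,.06),('eye',.4785,.39,.02,.06)]:
    print(n,*blob(x,y,a,b))
# box walls / floor
m=(z>.036)&(z<.047)&(abs(X[...,0]-.53)<.1)&(abs(X[...,1]+.02)<.16)
p=X[m]; print('wall',len(p),cv2.minAreaRect(p[:,:2].astype(np.float32)))
m2=(abs(X[...,0]-.53)<.12)&(abs(X[...,1])<.28)&(z>.03)
np.save('m.npy',X)
# near wall line: per y-bin
for lo in np.arange(-.14,.1,.03):
    q=p[(p[:,1]>lo)&(p[:,1]<lo+.03)&(p[:,0]<.515)]
    if len(q): print('near',lo,q.mean(0),len(q),q[:,0].min(),q[:,0].max())
for nm,c in(('right(-y)',p[p[:,1]<-.12]),('left',p[(p[:,1]>.085)&(p[:,1]<.12)])):
    print(nm,c.mean(0),len(c),c.min(0),c.max(0))
# lid: high points
q=X[(z>.06)&(abs(X[...,0]-.6)<.08)&(X[...,1]<.11)&(X[...,1]>-.2)]
print('lid',q.min(0),q.max(0))
for zl in(.06,.09,.12,.15):
    s=q[(q[:,2]>zl)&(q[:,2]<zl+.02)]
    if len(s)>5: print(zl,len(s),s.mean(0),np.polyfit(s[:,1],s[:,0],1),s.min(0),s.max(0))
# tray
q=X[(z>.012)&(z<.028)&(abs(X[...,0]-.59)<.09)&(abs(X[...,1]-.33)<.09)]
print('tray',cv2.minAreaRect(q[:,:2].astype(np.float32)))
i=cv2.imread('pics/top0.png')[140:290,200:420]; cv2.imwrite('pics/box.png',cv2.resize(i,None,fx=3.6,fy=3.6,interpolation=cv2.INTER_CUBIC))
E
```

```text
bench z 0.000416542145125796 0.002408535255732682
A [0.437  0.3134 0.0202] 183 [0.4366 0.314 ] 0.015280093066394329
B [ 0.4385 -0.3082  0.0202] 178 [ 0.4387 -0.3089] 0.015256976708769798
C [ 0.4836 -0.3938  0.0205] 191 [ 0.4838 -0.394 ] 0.01616239733994007
pink [0.365  0.3077 0.0206] 184 [0.3655 0.3082] 0.015318196266889572
plung [0.5641 0.1496 0.0947] 340 [0.5649 0.15  ] 0.020085372030735016
cart [ 0.5452 -0.0172  0.0368] 171 [ 0.5455 -0.0182] 0.015424298122525215
dust [ 0.3366 -0.1702  0.0172] 450 [ 0.3366 -0.1709] 0.02426503412425518
obj [ 0.6119 -0.324   0.0373] 309 [ 0.6137 -0.3273] 0.018738018348813057
eye [0.4806 0.3984 0.042 ] 408 [0.4805 0.3995] 0.021744441241025925
wall 1088 ((0.5495303273200989, -0.0016510039567947388), (0.27496960759162903, 0.12323343753814697), 83.76001739501953)
near -0.14 [ 0.4887 -0.1267  0.0421] 73 0.4751116172709588 0.514893788869675
near -0.11000000000000001 [ 0.4798 -0.0963  0.0419] 37 0.4760680268896106 0.4823271861802698
near -0.08000000000000002 [ 0.4835 -0.0654  0.0419] 43 0.48009142577445213 0.4871851172616327
near -0.05000000000000002 [ 0.48
[... 545 characters left out ...]
422] 180 [ 0.4751 -0.143   0.0361] [ 0.5969 -0.1202  0.047 ]
left [0.5523 0.0958 0.0428] 159 [0.4976 0.0864 0.0363] [0.6197 0.1045 0.0468]
lid [ 0.5954 -0.1481  0.06  ] [0.6434 0.0911 0.171 ]
0.06 490 [ 0.611  -0.0284  0.069 ] [0.1107 0.6142] [ 0.5954 -0.1465  0.06  ] [0.6248 0.0911 0.0798]
0.09 461 [ 0.6161 -0.0297  0.1002] [0.1106 0.6194] [ 0.6006 -0.147   0.0902] [0.6301 0.0909 0.1097]
0.12 478 [ 0.6209 -0.0288  0.1295] [0.1109 0.624 ] [ 0.6045 -0.1474  0.12  ] [0.6346 0.0902 0.14  ]
0.15 769 [ 0.6261 -0.0284  0.1601] [0.1093 0.6293] [ 0.6097 -0.1481  0.15  ] [0.6434 0.0886 0.1695]
tray ((0.5969191789627075, 0.334488183259964), (0.1052810326218605, 0.10448899120092392), 0.259933203458786)
```

View pics/box.png

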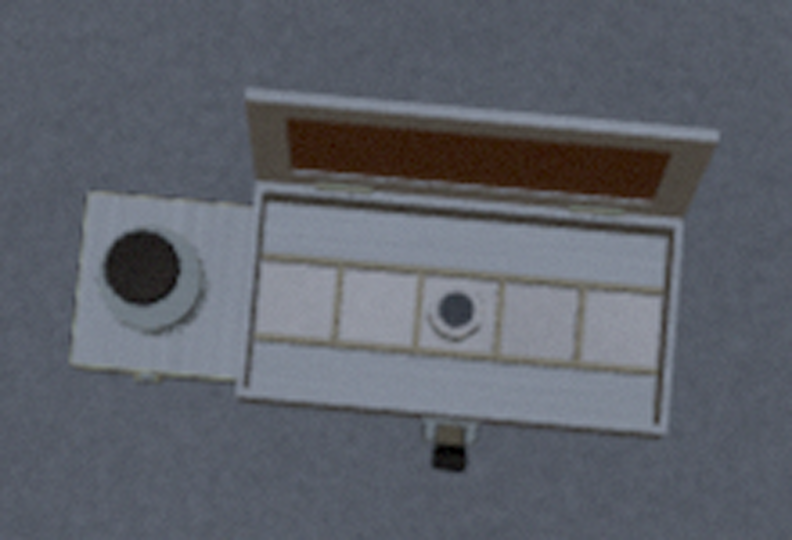

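Request:
jog_arm(
  series=[
    {"az":0.18},
    {"az":0.18},
    {"az":0.18},
    {"az":0.18},
  ],
  gripper=-0.2,
)

```text
invalid input
```

Request:
jog_arm(
  series=[
    {"az":0.18},
    {"az":0.18},
    {"az":0.152},
    {},
  ],
)

```text
invalid input
```

```bash
cat >> h.py <<'E'
from scipy.spatial.transform import Rotation as Rt
YAW=-.1105; C=np.array([.546,-.0195]); EX=np.array([np.cos(YAW),np.sin(YAW)]); EY=np.array([-EX[1],EX[0]])
def box(bx,by): return C+bx*EX+by*EY
def tobox(x,y): v=np.array([x,y])-C; return v@EX,v@EY
def todo(x,y,z):
    s=env.get_state(); M=Rt.from_quat(s['eef_rot']).as_matrix()
    d=M.T@(np.array([x,y,z])-s['tool_pos'])*1000
    G=np.column_stack([np.r_[EY,0],np.r_[EX,0],[0,0,-1]])
    e=Rt.from_matrix(M.T@G).as_rotvec()
    return np.round(d,1),np.round(e,4)
E
python3 - <<'E'
from h import *
s=env.get_state(); print(s['t'],s['tool_pos'],s['width'],s['joints'],s['ft_force'])
print(todo(.5455,-.0178,.12))
for n,p in dict(A=(.4368,.3137),B=(.4386,-.3086),Cc=(.4837,-.3939),tray=(.597,.3345),cart=(.5455,-.0178)).items(): print(n,np.round(tobox(*p),4))
E
```

```text
1.55 [0.28199828 0.58566307 0.23130471] 0.08546972471427401 [-1.2209978   0.39844188  0.04509532  1.53663322 -0.01871747  1.2068902
 -0.05068211] [ 0.10747972  0.15478107 -0.47164135]
(array([-499.2, -429.4,  111.3]), array([ 0.    , -0.    ,  1.2326]))
A [-0.1453  0.3191]
B [-0.0749 -0.2992]
Cc [-0.0206 -0.379 ]
tray [0.0117 0.3575]
cart [-0.0007  0.0016]
```

Request:
jog_arm(
  series=[
    {"tx":0,"ty":0,"tz":0,"ax":0,"ay":0,"az":0.18},
    {"tx":0,"ty":0,"tz":0,"ax":0,"ay":0,"az":0.18},
    {"tx":0,"ty":0,"tz":0,"ax":0,"ay":0,"az":0.18},
    {"tx":0,"ty":0,"tz":0,"ax":0,"ay":0,"az":0.18},
    {"tx":0,"ty":0,"tz":0,"ax":0,"ay":0,"az":0.18},
  ],
  gripper=-0.2,
)

```text
t: 2.17
tool_pos: [0.282, 0.5857, 0.2313]
eef_rot: [0.627, 0.779, 0.0, -0.0]
ft_force: [-0.1, 0.3, -0.1]
width: 0.0511
grip_force: 0.0
```

Request:
jog_arm(
  series=[
    {"tx":0,"ty":0,"tz":0,"ax":0,"ay":0,"az":0.166},
    {"tx":0,"ty":0,"tz":0,"ax":0,"ay":0,"az":0.166},
    {"tx":-40,"ty":-35,"tz":0,"ax":0,"ay":0,"az":0},
    {"tx":-40,"ty":-35,"tz":0,"ax":0,"ay":0,"az":0},
    {"tx":-40,"ty":-35,"tz":0,"ax":0,"ay":0,"az":0},
  ],
)

```text
t: 2.8
tool_pos: [0.1632, 0.4769, 0.2313]
eef_rot: [0.745, 0.667, 0.0, -0.0]
ft_force: [0.1, -0.3, -0.0]
width: 0.0514
grip_force: 0.0
```

```bash
python3 - <<'E'
from h import *
s=env.get_state(); print(s['t'],s['tool_pos'],s['width'],s['joints'],s['ft_force'])
print(todo(.5455,-.0178,.12))
E
```

```text
2.8 [0.16323856 0.47691815 0.23130118] 0.0514474181484704 [-1.54850555  0.13840688  0.24652498  1.88384379 -0.03744081  1.12337078
 -1.39792656] [ 0.07861642 -0.27740235 -0.03611805]
(array([-449.9,  434.2,  111.1]), array([-0.    , -0.0004,  0.0006]))
```

Request:
jog_arm(
  series=[
    {"tx":-20,"ty":55,"tz":0,"ax":0,"ay":0,"az":0},
    {"tx":-20,"ty":55,"tz":0,"ax":0,"ay":0,"az":0},
    {"tx":-20,"ty":55,"tz":0,"ax":0,"ay":0,"az":0},
    {"tx":-20,"ty":55,"tz":0,"ax":0,"ay":0,"az":0},
    {"tx":-20,"ty":55,"tz":0,"ax":0,"ay":0,"az":0},
  ],
)

```text
t: 3.42
tool_pos: [0.4284, 0.3476, 0.2318]
eef_rot: [0.745, 0.667, 0.001, -0.0]
ft_force: [0.3, 0.9, -0.2]
width: 0.0513
grip_force: 0.0
```

Request:
jog_arm(
  series=[
    {"tx":-50,"ty":32,"tz":0,"ax":0,"ay":0,"az":0},
    {"tx":-50,"ty":32,"tz":0,"ax":0,"ay":0,"az":0},
    {"tx":-50,"ty":32,"tz":0,"ax":0,"ay":0,"az":0},
    {"tx":-50,"ty":32,"tz":0,"ax":0,"ay":0,"az":0},
    {"tx":-50,"ty":31,"tz":0,"ax":0,"ay":0,"az":0},
  ],
)

```text
t: 4.05
tool_pos: [0.5582, 0.0809, 0.2317]
eef_rot: [0.745, 0.667, 0.001, 0.0]
ft_force: [1.2, 0.1, -0.8]
width: 0.0509
grip_force: 0.0
```

Request:
jog_arm(
  series=[
    {"tx":-50,"ty":0,"tz":0,"ax":0,"ay":0,"az":0},
    {"tx":-50,"ty":0,"tz":0,"ax":0,"ay":0,"az":0},
    {"tx":0,"ty":0,"tz":50,"ax":0,"ay":0,"az":0},
    {"tx":0,"ty":0,"tz":50,"ax":0,"ay":0,"az":0},
    {"tx":0,"ty":0,"tz":0,"ax":0,"ay":0,"az":0},
  ],
)

```text
t: 4.68
tool_pos: [0.5433, -0.0168, 0.1283]
eef_rot: [0.745, 0.667, -0.003, -0.002]
ft_force: [0.2, -0.4, 0.0]
width: 0.0517
grip_force: 0.0
```

```bash
python3 - <<'E'
from h import *
s=env.get_state(); print(s['t'],s['tool_pos'],s['width'],s['joints'],s['ft_force'])
print(todo(.5455,-.0178,.018))
E
```

```text
4.675 [ 0.54334399 -0.01681835  0.12833787] 0.05167351428994421 [-0.54880838  0.3780205   0.62197626  1.9109348  -0.26736721  0.94379791
  0.08991231] [ 0.23988574 -0.41261293  0.03220344]
(array([ -0.6,   3.1, 110.3]), array([-0.0078,  0.0017,  0.0004]))
```

Request:
jog_arm(
  series=[
    {"tx":0,"ty":0,"tz":40,"ax":0,"ay":0,"az":0},
    {"tx":0,"ty":0,"tz":20,"ax":0,"ay":0,"az":0},
    {"tx":0,"ty":0,"tz":0,"ax":0,"ay":0,"az":0},
    {"tx":0,"ty":0,"tz":0,"ax":0,"ay":0,"az":0},
  ],
)

```text
t: 5.18
tool_pos: [0.5483, -0.0169, 0.0734]
eef_rot: [0.745, 0.667, 0.002, 0.001]
ft_force: [-0.1, -0.7, 0.0]
width: 0.0511
grip_force: 0.0
```

```bash
python3 - <<'E'
from h import *
print(todo(.5455,-.0178,.018))
d=shot('scene','s1');i=cv2.imread('pics/s1.png')[130:370,220:480];cv2.imwrite('pics/s1c.png',cv2.resize(i,None,fx=2.4,fy=2.4))
E
```

```text
(array([-1.2, -2.9, 55.4]), array([ 0.0036, -0.0008,  0.0009]))
```

Request:
jog_arm(
  series=[
    {"tx":-1,"ty":-3,"tz":0,"ax":0,"ay":0,"az":0},
    {"tx":0,"ty":0,"tz":20,"ax":0,"ay":0,"az":0},
    {"tx":0,"ty":0,"tz":0,"ax":0,"ay":0,"az":0},
    {"tx":0,"ty":0,"tz":0,"ax":0,"ay":0,"az":0},
  ],
)

```text
t: 5.72
tool_pos: [0.5438, -0.0177, 0.052]
eef_rot: [0.745, 0.667, 0.0, 0.0]
ft_force: [-0.0, 0.8, 0.7]
width: 0.0512
grip_force: 0.0
```

```bash
python3 - <<'E'
from h import *
print(todo(.5455,-.0178,.018), env.get_state()['ft_force'])
E
```

```text
(array([ 0.1,  1.7, 34. ]), array([ 0.001 , -0.0002,  0.0005])) [-0.04238272  0.78103915  0.66069097]
```

View pics/s1c.png

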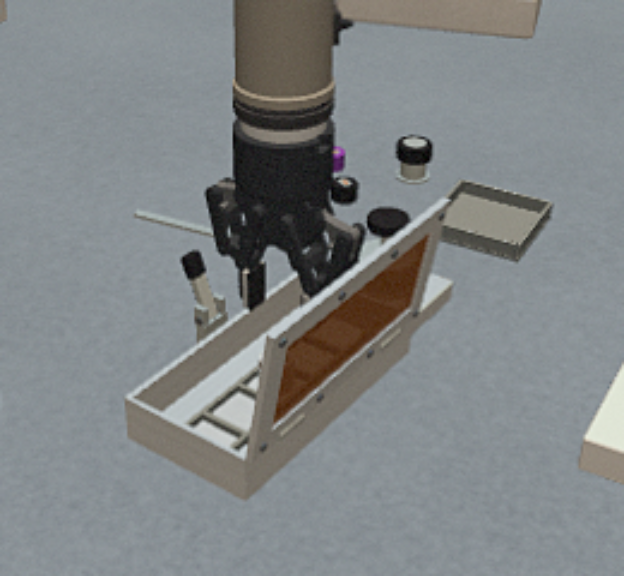

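Request:
jog_arm(
  series=[
    {"tx":0,"ty":1,"tz":20,"ax":0,"ay":0,"az":0},
    {"tx":0,"ty":0,"tz":14,"ax":0,"ay":0,"az":0},
    {"tx":0,"ty":0,"tz":0,"ax":0,"ay":0,"az":0},
    {"tx":0,"ty":0,"tz":0,"ax":0,"ay":0,"az":0},
  ],
)

```text
t: 6.22
tool_pos: [0.5444, -0.0179, 0.0172]
eef_rot: [0.745, 0.667, -0.0, -0.0]
ft_force: [0.5, -0.0, 1.2]
width: 0.0513
grip_force: 0.0
```

Request:
jog_arm(
  series=[
    {"tx":0,"ty":0,"tz":0,"ax":0,"ay":0,"az":0},
    {"tx":0,"ty":0,"tz":0,"ax":0,"ay":0,"az":0},
    {"tx":0,"ty":0,"tz":0,"ax":0,"ay":0,"az":0},
    {"tx":0,"ty":0,"tz":0,"ax":0,"ay":0,"az":0},
  ],
  gripper=0.6,
  grip_force=40,
)

```text
t: 6.72
tool_pos: [0.5451, -0.0178, 0.0179]
eef_rot: [0.745, 0.667, 0.001, 0.0]
ft_force: [-0.6, 0.2, 5.5]
width: 0.0283
grip_force: 39.7
```

Request:
jog_arm(
  series=[
    {"tx":0,"ty":0,"tz":-25,"ax":0,"ay":0,"az":0},
    {"tx":0,"ty":0,"tz":-50,"ax":0,"ay":0,"az":0},
    {"tx":0,"ty":0,"tz":-50,"ax":0,"ay":0,"az":0},
    {"tx":0,"ty":0,"tz":0,"ax":0,"ay":0,"az":0},
  ],
)

```text
t: 7.22
tool_pos: [0.547, -0.0179, 0.1458]
eef_rot: [0.745, 0.667, 0.003, 0.002]
ft_force: [0.4, -0.7, -1.6]
width: 0.0287
grip_force: 39.6
```

```bash
python3 - <<'E'
from h import *
print(todo(.597,.3345,.13), env.get_state()['ft_force'])
E
```

```text
(array([355.7,  10.9,  16.6]), array([ 0.0073, -0.0022,  0.0006])) [ 0.36870703 -0.7399828  -1.58453458]
```

Request:
jog_arm(
  series=[
    {"tx":40,"ty":2,"tz":0,"ax":0,"ay":0,"az":0},
    {"tx":55,"ty":2,"tz":0,"ax":0,"ay":0,"az":0},
    {"tx":55,"ty":2,"tz":0,"ax":0,"ay":0,"az":0},
    {"tx":55,"ty":2,"tz":0,"ax":0,"ay":0,"az":0},
    {"tx":55,"ty":2,"tz":0,"ax":0,"ay":0,"az":0},
  ],
)

```text
t: 7.85
tool_pos: [0.5817, 0.2411, 0.1404]
eef_rot: [0.745, 0.667, -0.001, -0.001]
ft_force: [0.5, -0.9, -0.5]
width: 0.0283
grip_force: 39.6
```

Request:
jog_arm(
  series=[
    {"tx":55,"ty":0,"tz":0,"ax":0,"ay":0,"az":0},
    {"tx":40,"ty":0,"tz":0,"ax":0,"ay":0,"az":0},
    {"tx":0,"ty":0,"tz":40,"ax":0,"ay":0,"az":0},
    {"tx":0,"ty":0,"tz":30,"ax":0,"ay":0,"az":0},
    {"tx":0,"ty":0,"tz":0,"ax":0,"ay":0,"az":0},
  ],
)

```text
t: 8.48
tool_pos: [0.5899, 0.3326, 0.0677]
eef_rot: [0.745, 0.667, -0.004, -0.001]
ft_force: [-0.7, -0.5, 0.0]
width: 0.0282
grip_force: 39.6
```

```bash
python3 - <<'E'
from h import *
s=env.get_state()
print(todo(.597,.3345,.018), s['ft_force'],s['width'],s['tool_pos'])
E
```

```text
(array([ 2.9,  7.2, 49.7]), array([-0.0072,  0.0053,  0.0006])) [-0.73569843 -0.50627711  0.03868422] 0.02821819970314674 [0.58988096 0.33263072 0.0677411 ]
```

Request:
jog_arm(
  series=[
    {"tx":1,"ty":5,"tz":30,"ax":0,"ay":0,"az":0},
    {"tx":0,"ty":0,"tz":17,"ax":0,"ay":0,"az":0},
    {"tx":0,"ty":0,"tz":0,"ax":0,"ay":0,"az":0},
    {"tx":0,"ty":0,"tz":0,"ax":0,"ay":0,"az":0},
  ],
)

```text
t: 8.98
tool_pos: [0.599, 0.3348, 0.0265]
eef_rot: [0.745, 0.667, 0.001, 0.0]
ft_force: [0.8, 1.0, 0.3]
width: 0.0289
grip_force: 39.6
```

Request:
jog_arm(
  series=[
    {"tx":0,"ty":0,"tz":0,"ax":0,"ay":0,"az":0},
    {"tx":0,"ty":0,"tz":0,"ax":0,"ay":0,"az":0},
    {"tx":0,"ty":0,"tz":0,"ax":0,"ay":0,"az":0},
  ],
  gripper=-0.2,
)

```text
t: 9.35
tool_pos: [0.5986, 0.3346, 0.0258]
eef_rot: [0.745, 0.667, 0.0, 0.0]
ft_force: [-0.9, -0.4, -0.4]
width: 0.0512
grip_force: 0.0
```

Request:
jog_arm(
  series=[
    {"tx":0,"ty":0,"tz":-20,"ax":0,"ay":0,"az":0},
    {"tx":0,"ty":0,"tz":-50,"ax":0,"ay":0,"az":0},
    {"tx":0,"ty":0,"tz":-50,"ax":0,"ay":0,"az":0},
    {"tx":0,"ty":0,"tz":0,"ax":0,"ay":0,"az":0},
  ],
)

```text
t: 9.85
tool_pos: [0.6022, 0.3355, 0.1523]
eef_rot: [0.745, 0.667, 0.006, 0.001]
ft_force: [0.8, -0.2, 0.6]
width: 0.0512
grip_force: 0.0
```

```bash
cat >> h.py <<'E'
def mounts(d,X=None,areas=((.437,.314),(.4386,-.3086),(.4837,-.394)),r=.08):
    "dark pucks 15..25 mm high near the given places (not pink / purple)"
    X=cloud(d); z=X[...,2]; c=d['color'].astype(int)
    m=((z>.014)&(z<.027)).astype(np.uint8)
    n,l,st,ce=cv2.connectedComponentsWithStats(m)
    out=[]
    for i in range(1,n):
        if not 120<st[i,4]<280: continue
        p=X[l==i]; q=c[l==i]; xy,rad=cv2.minEnclosingCircle(p[:,:2].astype(np.float32))
        out.append((np.round(p.mean(0),4),np.round(xy,4),round(rad,4),st[i,4],np.median(q,0),np.round(tobox(*p.mean(0)[:2]),4)))
    return out
E
python3 - <<'E'
from h import *
d=shot('top','t2')
for o in mounts(d): print(*o)
X=cloud(d);z=X[...,2]
m=(z>.025)&(z<.05)&(np.hypot(X[...,0]-.597,X[...,1]-.334)<.06); print('cart',m.sum(),X[m].mean(0) if m.any() else 0)
print(todo(.4368,.3137,.12))
E
```

```text
[0.8634 0.3463 0.0206] [0.8779 0.3552] 0.0818 219 [65. 59. 53.] [0.2751 0.3986]
[ 0.8804 -0.0756  0.0208] [ 0.8801 -0.0764] 0.0919 227 [46. 44. 40.] [ 0.3386 -0.0189]
[0.796  0.1024 0.0206] [0.7976 0.1015] 0.0845 168 [68. 62. 56.] [0.235  0.1488]
[ 0.4837 -0.394   0.0206] [ 0.4837 -0.395 ] 0.0158 185 [36. 35. 36.] [-0.0206 -0.3791]
[ 0.4387 -0.3084  0.0202] [ 0.4378 -0.3094] 0.0155 173 [39. 37. 36.] [-0.0748 -0.299 ]
[0.4369 0.3135 0.0209] [0.4371 0.3138] 0.0151 179 [39. 37. 36.] [-0.1451  0.3189]
[0.3901 0.3731 0.0207] [0.3899 0.3741] 0.0155 184 [112.  53. 124.] [-0.1982  0.373 ]
[0.3649 0.3079 0.0206] [0.3648 0.3084] 0.015 182 [165. 120. 134.] [-0.2161  0.3054]
[ 0.0694 -0.0705  0.0169] [ 0.0717 -0.0724] 0.0352 192 [146. 132. 112.] [-0.4681 -0.1033]
cart 196 [0.60023596 0.33295267 0.03429417]
(array([ -39.3, -160.2,   28.3]), array([ 0.0049, -0.0041,  0.0004]))
```

Request:
jog_arm(
  series=[
    {"tx":-10,"ty":-40,"tz":0,"ax":0,"ay":0,"az":0},
    {"tx":-10,"ty":-40,"tz":0,"ax":0,"ay":0,"az":0},
    {"tx":-10,"ty":-40,"tz":0,"ax":0,"ay":0,"az":0},
    {"tx":-9,"ty":-36,"tz":0,"ax":0,"ay":0,"az":0},
    {"tx":0,"ty":0,"tz":0,"ax":0,"ay":0,"az":0},
  ],
)

```text
t: 10.52
tool_pos: [0.4353, 0.3124, 0.1442]
eef_rot: [0.744, 0.668, -0.002, -0.001]
ft_force: [-0.8, -0.6, 0.4]
width: 0.0513
grip_force: 0.0
```

Request:
jog_arm(
  series=[
    {"tx":0,"ty":0,"tz":45,"ax":0,"ay":0,"az":0},
    {"tx":0,"ty":0,"tz":45,"ax":0,"ay":0,"az":0},
    {"tx":0,"ty":0,"tz":0,"ax":0,"ay":0,"az":0},
    {"tx":0,"ty":0,"tz":0,"ax":0,"ay":0,"az":0},
    {"tx":0,"ty":0,"tz":0,"ax":0,"ay":0,"az":0},
  ],
)

```text
t: 11.15
tool_pos: [0.4406, 0.3137, 0.0572]
eef_rot: [0.745, 0.667, 0.002, -0.0]
ft_force: [0.2, -0.1, -0.1]
width: 0.0519
grip_force: 0.0
```

```bash
python3 - <<'E'
from h import *
s=env.get_state()
print(todo(.4369,.3137,.009), s['tool_pos'])
E
```

```text
(array([-0.5, -3.8, 48.2]), array([ 0.0025, -0.0028,  0.0002])) [0.44062244 0.31368269 0.05718587]
```

Request:
jog_arm(
  series=[
    {"tx":-0.5,"ty":-3,"tz":25,"ax":0,"ay":0,"az":0},
    {"tx":0,"ty":0,"tz":20,"ax":0,"ay":0,"az":0},
    {"tx":0,"ty":0,"tz":0,"ax":0,"ay":0,"az":0},
    {"tx":0,"ty":0,"tz":0,"ax":0,"ay":0,"az":0},
    {"tx":0,"ty":0,"tz":0,"ax":0,"ay":0,"az":0},
  ],
)

```text
t: 11.78
tool_pos: [0.4369, 0.3133, 0.0116]
eef_rot: [0.745, 0.667, 0.001, -0.0]
ft_force: [-0.4, -0.0, 0.2]
width: 0.0511
grip_force: 0.0
```

```bash
python3 - <<'E'
from h import *
s=env.get_state()
print(todo(.4369,.3137,.009), s['tool_pos'],s['ft_force'])
E
```

```text
(array([ 0.4, -0. ,  2.6]), array([ 0.0016, -0.0019,  0.0006])) [0.43686565 0.31327625 0.01156439] [-0.44906535 -0.02341414  0.15581629]
```

Request:
jog_arm(
  series=[
    {"tx":0,"ty":0,"tz":2.5,"ax":0,"ay":0,"az":0},
    {"tx":0,"ty":0,"tz":0,"ax":0,"ay":0,"az":0},
    {"tx":0,"ty":0,"tz":0,"ax":0,"ay":0,"az":0},
    {"tx":0,"ty":0,"tz":0,"ax":0,"ay":0,"az":0},
    {"tx":0,"ty":0,"tz":0,"ax":0,"ay":0,"az":0},
  ],
  gripper=0.6,
)

```text
t: 12.4
tool_pos: [0.4364, 0.313, 0.0084]
eef_rot: [0.745, 0.667, 0.001, -0.0]
ft_force: [-0.5, -0.6, 5.0]
width: 0.0281
grip_force: 39.3
```

Request:
jog_arm(
  series=[
    {"tx":0,"ty":0,"tz":-30,"ax":0,"ay":0,"az":0},
    {"tx":0,"ty":0,"tz":-50,"ax":0,"ay":0,"az":0},
    {"tx":0,"ty":0,"tz":-50,"ax":0,"ay":0,"az":0},
    {"tx":0,"ty":0,"tz":0,"ax":0,"ay":0,"az":0},
  ],
)

```text
t: 12.9
tool_pos: [0.4384, 0.3142, 0.1414]
eef_rot: [0.745, 0.667, 0.004, -0.0]
ft_force: [1.0, 0.8, -1.4]
width: 0.0281
grip_force: 39.5
```

```bash
python3 - <<'E'
from h import *
s=env.get_state()
print(todo(*box(0,.046),.015), s['tool_pos'],s['ft_force'],s['width'])
E
```

```text
(array([-274.7,  142.9,  125.4]), array([ 0.0051, -0.0064,  0.0004])) [0.43844953 0.31421229 0.14139688] [ 0.97964428  0.81552121 -1.44158765] 0.02813385048567096
```

Request:
jog_arm(
  series=[
    {"tx":-46,"ty":24,"tz":0,"ax":0,"ay":0,"az":0},
    {"tx":-46,"ty":24,"tz":0,"ax":0,"ay":0,"az":0},
    {"tx":-46,"ty":24,"tz":0,"ax":0,"ay":0,"az":0},
    {"tx":-46,"ty":24,"tz":0,"ax":0,"ay":0,"az":0},
    {"tx":-46,"ty":24,"tz":0,"ax":0,"ay":0,"az":0},
  ],
)

```text
t: 13.52
tool_pos: [0.5294, 0.0693, 0.1364]
eef_rot: [0.745, 0.667, -0.001, -0.001]
ft_force: [1.1, 0.7, 0.1]
width: 0.0278
grip_force: 39.5
```

Request:
jog_arm(
  series=[
    {"tx":-45,"ty":22,"tz":0,"ax":0,"ay":0,"az":0},
    {"tx":0,"ty":0,"tz":0,"ax":0,"ay":0,"az":0},
    {"tx":0,"ty":0,"tz":40,"ax":0,"ay":0,"az":0},
    {"tx":0,"ty":0,"tz":35,"ax":0,"ay":0,"az":0},
    {"tx":0,"ty":0,"tz":0,"ax":0,"ay":0,"az":0},
  ],
)

```text
t: 14.15
tool_pos: [0.5434, 0.0247, 0.0596]
eef_rot: [0.744, 0.668, -0.003, -0.002]
ft_force: [-0.1, -0.2, 0.6]
width: 0.0276
grip_force: 39.6
```

Request:
jog_arm(
  series=[
    {"tx":0,"ty":0,"tz":0,"ax":0,"ay":0,"az":0},
    {"tx":0,"ty":0,"tz":0,"ax":0,"ay":0,"az":0},
    {"tx":0,"ty":0,"tz":0,"ax":0,"ay":0,"az":0},
  ],
)

```text
t: 14.52
tool_pos: [0.5478, 0.0239, 0.0639]
eef_rot: [0.745, 0.667, 0.001, 0.0]
ft_force: [-0.3, -0.1, -0.6]
width: 0.0282
grip_force: 39.6
```

```bash
python3 - <<'E'
from h import *
s=env.get_state()
print(todo(*box(0,.046),.015), s['tool_pos'],s['ft_force'],s['width'])
E
```

```text
(array([ 2.6,  2.9, 48.9]), array([ 0.002 , -0.0009,  0.0008])) [0.54778204 0.02394439 0.06390694] [-0.29662001 -0.06759879 -0.62069221] 0.028234659874044797
```

Request:
jog_arm(
  series=[
    {"tx":2.5,"ty":3,"tz":10,"ax":0,"ay":0,"az":0},
    {"tx":0,"ty":0,"tz":20,"ax":0,"ay":0,"az":0},
    {"tx":0,"ty":0,"tz":12,"ax":0,"ay":0,"az":0},
    {"tx":0,"ty":0,"tz":0,"ax":0,"ay":0,"az":0},
    {"tx":0,"ty":0,"tz":0,"ax":0,"ay":0,"az":0},
  ],
)

```text
t: 15.15
tool_pos: [0.5504, 0.0256, 0.0208]
eef_rot: [0.745, 0.667, 0.0, 0.0]
ft_force: [0.3, 0.4, 0.3]
width: 0.028
grip_force: 39.6
```

```bash
python3 - <<'E'
from h import *
s=env.get_state()
print(todo(*box(0,.046),.015), s['tool_pos'],s['ft_force'],s['width'])
E
```

```text
(array([0.7, 0.6, 5.8]), array([0.0001, 0.0001, 0.0002])) [0.55035273 0.02562832 0.02076552] [0.31708463 0.41871301 0.26111875] 0.027977467553629138
```

Request:
jog_arm(
  series=[
    {"tx":0,"ty":0,"tz":5,"ax":0,"ay":0,"az":0},
    {"tx":0,"ty":0,"tz":0,"ax":0,"ay":0,"az":0},
    {"tx":0,"ty":0,"tz":0,"ax":0,"ay":0,"az":0},
  ],
)

```text
t: 15.52
tool_pos: [0.5503, 0.0259, 0.0159]
eef_rot: [0.745, 0.667, 0.0, 0.0]
ft_force: [-0.5, -0.3, 0.0]
width: 0.028
grip_force: 39.6
```

Request:
jog_arm(
  series=[
    {"tx":0,"ty":0,"tz":0,"ax":0,"ay":0,"az":0},
    {"tx":0,"ty":0,"tz":0,"ax":0,"ay":0,"az":0},
    {"tx":0,"ty":0,"tz":0,"ax":0,"ay":0,"az":0},
  ],
  gripper=-0.2,
)

```text
t: 15.9
tool_pos: [0.5503, 0.0259, 0.0159]
eef_rot: [0.745, 0.667, 0.0, -0.0]
ft_force: [0.3, 0.9, 0.2]
width: 0.0513
grip_force: 0.0
```

Request:
jog_arm(
  series=[
    {"tx":0,"ty":0,"tz":-20,"ax":0,"ay":0,"az":0},
    {"tx":0,"ty":0,"tz":-50,"ax":0,"ay":0,"az":0},
    {"tx":0,"ty":0,"tz":-55,"ax":0,"ay":0,"az":0},
    {"tx":-50,"ty":-5,"tz":0,"ax":0,"ay":0,"az":0},
    {"tx":-55,"ty":-5,"tz":0,"ax":0,"ay":0,"az":0},
  ],
)

```text
t: 16.52
tool_pos: [0.5297, -0.0777, 0.1431]
eef_rot: [0.744, 0.668, 0.002, 0.001]
ft_force: [0.1, -0.3, -0.7]
width: 0.0513
grip_force: 0.0
```

Request:
jog_arm(
  series=[
    {"tx":-55,"ty":-12,"tz":0,"ax":0,"ay":0,"az":0},
    {"tx":-55,"ty":-12,"tz":0,"ax":0,"ay":0,"az":0},
    {"tx":-55,"ty":-12,"tz":0,"ax":0,"ay":0,"az":0},
    {"tx":-30,"ty":-12,"tz":0,"ax":0,"ay":0,"az":0},
    {"tx":0,"ty":0,"tz":0,"ax":0,"ay":0,"az":0},
  ],
)

```text
t: 17.15
tool_pos: [0.4579, -0.2694, 0.1423]
eef_rot: [0.747, 0.665, 0.0, 0.001]
ft_force: [-0.2, 0.0, 0.4]
width: 0.051
grip_force: 0.0
```

```bash
python3 - <<'E'
from h import *
d=shot('top','t3')
for o in mounts(d): 
    if o[2]<.03: print(*o)
d2=shot('scene','s3')
X=cloud(d);z=X[...,2]
b=np.stack([(X[...,:2]-C)@EX,(X[...,:2]-C)@EY],-1)
m=(abs(b[...,0])<.02)&(abs(b[...,1]-.046)<.02)&(z>.018)&(z<.032);print('n3',m.sum(),X[m].mean(0),b[m].mean(0))
for o in mounts(d2):
    if o[2]<.03: print('s',*o)
print(env.get_state()['joints'])
print(todo(.4387,-.3086,.05))
E
```

```text
[0.39   0.3731 0.0208] [0.3893 0.3738] 0.0158 183 [112.  53. 123.] [-0.1984  0.373 ]
[0.365  0.3078 0.0208] [0.3657 0.3085] 0.0154 182 [164. 119. 133.] [-0.2159  0.3053]
n3 165 [0.55146725 0.02803151 0.02685459] [0.00019235 0.04784452]
s [ 0.3381 -0.1735  0.0167] [ 0.3383 -0.1712] 0.0241 257 [42. 45. 45.] [-0.1896 -0.176 ]
s [ 0.4421 -0.3111  0.0188] [ 0.4414 -0.3101] 0.0163 218 [38. 35. 36.] [-0.0712 -0.3013]
s [ 0.4857 -0.3977  0.0191] [ 0.4848 -0.3963] 0.0158 259 [41. 38. 38.] [-0.0183 -0.3825]
s [ 0.622  -0.3392  0.0218] [ 0.6152 -0.3311] 0.019 181 [116. 115. 108.] [ 0.1108 -0.3093]
[-0.17218722  0.36091296  0.75844627  1.93598838 -0.30281788  0.9593092
  0.61994612]
(array([-45.1, -16.6,  91.5]), array([ 0.0014, -0.0008,  0.0001]))
```

Request:
jog_arm(
  series=[
    {"tx":-45,"ty":-16,"tz":0,"ax":0,"ay":0,"az":0},
    {"tx":0,"ty":0,"tz":40,"ax":0,"ay":0,"az":0},
    {"tx":0,"ty":0,"tz":45,"ax":0,"ay":0,"az":0},
    {"tx":0,"ty":0,"tz":0,"ax":0,"ay":0,"az":0},
    {"tx":0,"ty":0,"tz":0,"ax":0,"ay":0,"az":0},
  ],
)

```text
t: 17.88
tool_pos: [0.4403, -0.3087, 0.0571]
eef_rot: [0.744, 0.668, 0.0, 0.001]
ft_force: [0.9, -0.2, 0.2]
width: 0.0514
grip_force: 0.0
```

Request:
jog_arm(
  series=[
    {"tx":0,"ty":0,"tz":0,"ax":0,"ay":0,"az":0},
    {"tx":0,"ty":0,"tz":0,"ax":0,"ay":0,"az":0},
    {"tx":0,"ty":0,"tz":0,"ax":0,"ay":0,"az":0},
  ],
)

```text
t: 18.25
tool_pos: [0.4392, -0.309, 0.0564]
eef_rot: [0.745, 0.667, 0.0, 0.001]
ft_force: [0.9, 0.9, -0.9]
width: 0.0511
grip_force: 0.0
```

```bash
python3 - <<'E'
from h import *
s=env.get_state()
print(todo(.4387,-.3086,.009), s['tool_pos'],s['ft_force'],s['width'])
E
```

```text
(array([ 0.4, -0.6, 47.4]), array([0.0013, 0.0001, 0.0007])) [ 0.43924562 -0.30903999  0.05643859] [ 0.86275434  0.92247776 -0.93352779] 0.05111065274047439
```

Request:
jog_arm(
  series=[
    {"tx":0,"ty":0,"tz":30,"ax":0,"ay":0,"az":0},
    {"tx":0,"ty":0,"tz":17,"ax":0,"ay":0,"az":0},
    {"tx":0,"ty":0,"tz":0,"ax":0,"ay":0,"az":0},
    {"tx":0,"ty":0,"tz":0,"ax":0,"ay":0,"az":0},
    {"tx":0,"ty":0,"tz":0,"ax":0,"ay":0,"az":0},
  ],
)

```text
t: 18.88
tool_pos: [0.4393, -0.3094, 0.0096]
eef_rot: [0.745, 0.667, 0.0, 0.001]
ft_force: [1.5, 0.7, 0.3]
width: 0.051
grip_force: 0.0
```

Request:
jog_arm(
  series=[
    {"tx":0,"ty":0,"tz":0,"ax":0,"ay":0,"az":0},
    {"tx":0,"ty":0,"tz":0,"ax":0,"ay":0,"az":0},
    {"tx":0,"ty":0,"tz":0,"ax":0,"ay":0,"az":0},
    {"tx":0,"ty":0,"tz":0,"ax":0,"ay":0,"az":0},
  ],
  gripper=0.6,
)

```text
t: 19.38
tool_pos: [0.4392, -0.3091, 0.0095]
eef_rot: [0.745, 0.667, 0.0, 0.0]
ft_force: [-1.2, 0.3, 5.9]
width: 0.0281
grip_force: 39.2
```

Request:
jog_arm(
  series=[
    {"tx":0,"ty":0,"tz":-30,"ax":0,"ay":0,"az":0},
    {"tx":0,"ty":0,"tz":-50,"ax":0,"ay":0,"az":0},
    {"tx":0,"ty":0,"tz":-50,"ax":0,"ay":0,"az":0},
    {"tx":0,"ty":0,"tz":0,"ax":0,"ay":0,"az":0},
  ],
)

```text
t: 19.88
tool_pos: [0.4411, -0.3108, 0.1424]
eef_rot: [0.745, 0.667, 0.002, 0.004]
ft_force: [0.0, 0.4, -0.5]
width: 0.0279
grip_force: 39.5
```

```bash
python3 - <<'E'
from h import *
s=env.get_state()
print(todo(*box(0,-.046),.015), s['tool_pos'],s['ft_force'],s['width'])
E
```

```text
(array([255.4,  71.2, 127.3]), array([0.0079, 0.0025, 0.0005])) [ 0.44113526 -0.31082351  0.14240319] [ 0.03697387  0.38276635 -0.53729051] 0.027943380748846756
```

Request:
jog_arm(
  series=[
    {"tx":50,"ty":14,"tz":0,"ax":0,"ay":0,"az":0},
    {"tx":50,"ty":14,"tz":0,"ax":0,"ay":0,"az":0},
    {"tx":50,"ty":14,"tz":0,"ax":0,"ay":0,"az":0},
    {"tx":50,"ty":14,"tz":0,"ax":0,"ay":0,"az":0},
    {"tx":50,"ty":14,"tz":0,"ax":0,"ay":0,"az":0},
  ],
)

```text
t: 20.5
tool_pos: [0.5354, -0.0662, 0.1376]
eef_rot: [0.745, 0.667, -0.001, -0.001]
ft_force: [0.3, -0.3, -0.1]
width: 0.0278
grip_force: 39.5
```

Request:
jog_arm(
  series=[
    {"tx":4,"ty":1,"tz":0,"ax":0,"ay":0,"az":0},
    {"tx":0,"ty":0,"tz":0,"ax":0,"ay":0,"az":0},
    {"tx":0,"ty":0,"tz":40,"ax":0,"ay":0,"az":0},
    {"tx":0,"ty":0,"tz":35,"ax":0,"ay":0,"az":0},
    {"tx":0,"ty":0,"tz":0,"ax":0,"ay":0,"az":0},
  ],
)

```text
t: 21.12
tool_pos: [0.5339, -0.0661, 0.0615]
eef_rot: [0.746, 0.666, -0.003, -0.002]
ft_force: [-0.2, -0.3, 0.3]
width: 0.0278
grip_force: 39.6
```

Request:
jog_arm(
  series=[
    {"tx":0,"ty":0,"tz":0,"ax":0,"ay":0,"az":0},
    {"tx":0,"ty":0,"tz":0,"ax":0,"ay":0,"az":0},
    {"tx":0,"ty":0,"tz":0,"ax":0,"ay":0,"az":0},
  ],
)

```text
t: 21.5
tool_pos: [0.5381, -0.0644, 0.0649]
eef_rot: [0.745, 0.667, 0.001, 0.001]
ft_force: [0.1, 0.8, 0.1]
width: 0.0275
grip_force: 39.6
```

```bash
python3 - <<'E'
from h import *
s=env.get_state()
print(todo(*box(0,-.046),.016), s['tool_pos'],s['ft_force'],s['width'])
E
```

```text
(array([-0.6,  2.8, 48.9]), array([ 0.0021, -0.0006,  0.0005])) [ 0.53805534 -0.06435608  0.06490351] [0.09001818 0.75716845 0.11365324] 0.027474225307901508
```

Request:
jog_arm(
  series=[
    {"tx":-1,"ty":3,"tz":10,"ax":0,"ay":0,"az":0},
    {"tx":0,"ty":0,"tz":20,"ax":0,"ay":0,"az":0},
    {"tx":0,"ty":0,"tz":14,"ax":0,"ay":0,"az":0},
    {"tx":0,"ty":0,"tz":0,"ax":0,"ay":0,"az":0},
    {"tx":0,"ty":0,"tz":0,"ax":0,"ay":0,"az":0},
  ],
)

```text
t: 22.12
tool_pos: [0.5402, -0.0657, 0.0197]
eef_rot: [0.745, 0.667, -0.0, 0.0]
ft_force: [0.5, 0.5, 0.1]
width: 0.0279
grip_force: 39.6
```

```bash
python3 - <<'E'
from h import *
s=env.get_state()
print(todo(*box(0,-.046),.016), s['tool_pos'],s['ft_force'],s['width'])
E
```

```text
(array([0.6, 0.7, 3.7]), array([-0.    ,  0.0001,  0.0004])) [ 0.54020517 -0.06574426  0.01969344] [0.53904272 0.48381155 0.1011796 ] 0.027916742177412864
```

Request:
jog_arm(
  series=[
    {"tx":0,"ty":0,"tz":3.5,"ax":0,"ay":0,"az":0},
    {"tx":0,"ty":0,"tz":0,"ax":0,"ay":0,"az":0},
    {"tx":0,"ty":0,"tz":0,"ax":0,"ay":0,"az":0},
  ],
)

```text
t: 22.5
tool_pos: [0.5403, -0.0655, 0.0165]
eef_rot: [0.745, 0.667, 0.0, 0.0]
ft_force: [0.2, -0.2, 0.6]
width: 0.0277
grip_force: 39.6
```

Request:
jog_arm(
  series=[
    {"tx":0,"ty":0,"tz":0,"ax":0,"ay":0,"az":0},
    {"tx":0,"ty":0,"tz":0,"ax":0,"ay":0,"az":0},
    {"tx":0,"ty":0,"tz":0,"ax":0,"ay":0,"az":0},
  ],
  gripper=-0.2,
)

```text
t: 22.88
tool_pos: [0.5402, -0.0656, 0.0164]
eef_rot: [0.745, 0.667, 0.0, 0.0]
ft_force: [0.0, -0.2, 0.4]
width: 0.0509
grip_force: 0.0
```

Request:
jog_arm(
  series=[
    {"tx":0,"ty":0,"tz":-20,"ax":0,"ay":0,"az":0},
    {"tx":0,"ty":0,"tz":-50,"ax":0,"ay":0,"az":0},
    {"tx":0,"ty":0,"tz":-55,"ax":0,"ay":0,"az":0},
    {"tx":-50,"ty":-3,"tz":0,"ax":0,"ay":0,"az":0},
    {"tx":-50,"ty":-3,"tz":0,"ax":0,"ay":0,"az":0},
  ],
)

```text
t: 23.5
tool_pos: [0.5241, -0.165, 0.1437]
eef_rot: [0.744, 0.668, 0.001, 0.001]
ft_force: [0.9, 0.4, -0.0]
width: 0.051
grip_force: 0.0
```

```bash
python3 - <<'E'
from h import *
d=shot('top','t4')
for o in mounts(d): 
    if o[2]<.03: print(*o)
d2=shot('scene','s4')
for o in mounts(d2):
    if o[2]<.03: print('s',*o)
print(todo(.4837,-.394,.05))
E
```

```text
[ 0.4838 -0.394   0.0205] [ 0.4835 -0.3944] 0.0164 188 [34.  33.  33.5] [-0.0205 -0.379 ]
[0.3901 0.3729 0.0206] [0.3896 0.3731] 0.015 181 [110.  52. 121.] [-0.1982  0.3728]
[0.3651 0.3077 0.0206] [0.3658 0.3086] 0.0157 181 [162. 117. 130.] [-0.2159  0.3053]
s [ 0.3391 -0.1724  0.0166] [ 0.3379 -0.1715] 0.0245 273 [42. 45. 46.] [-0.1888 -0.1748]
s [ 0.5421 -0.071   0.023 ] [ 0.542  -0.0673] 0.0164 149 [33. 31. 32.] [ 0.0018 -0.0517]
s [ 0.4857 -0.3978  0.0191] [ 0.4844 -0.3968] 0.0156 263 [40. 38. 38.] [-0.0182 -0.3827]
s [ 0.6223 -0.3388  0.0218] [ 0.6154 -0.3319] 0.019 184 [116.  116.5 110. ] [ 0.111 -0.309]
(array([-224.9,  -11. ,   94.5]), array([ 0.0028,  0.0038, -0.0096]))
```

Request:
jog_arm(
  series=[
    {"tx":-55,"ty":-4,"tz":0,"ax":0,"ay":0,"az":0},
    {"tx":-55,"ty":-4,"tz":0,"ax":0,"ay":0,"az":0},
    {"tx":-55,"ty":-4,"tz":0,"ax":0,"ay":0,"az":0},
    {"tx":-55,"ty":-2,"tz":0,"ax":0,"ay":0,"az":0},
    {"tx":0,"ty":0,"tz":0,"ax":0,"ay":0,"az":0},
  ],
)

```text
t: 24.22
tool_pos: [0.4821, -0.3875, 0.1431]
eef_rot: [0.748, 0.664, -0.002, 0.002]
ft_force: [0.2, 0.0, 0.5]
width: 0.0511
grip_force: 0.0
```

Request:
jog_arm(
  series=[
    {"tx":0,"ty":0,"tz":40,"ax":0,"ay":0,"az":0},
    {"tx":0,"ty":0,"tz":40,"ax":0,"ay":0,"az":0},
    {"tx":0,"ty":0,"tz":0,"ax":0,"ay":0,"az":0},
    {"tx":0,"ty":0,"tz":0,"ax":0,"ay":0,"az":0},
    {"tx":0,"ty":0,"tz":0,"ax":0,"ay":0,"az":0},
  ],
)

```text
t: 24.85
tool_pos: [0.4864, -0.3822, 0.0635]
eef_rot: [0.745, 0.667, 0.001, 0.002]
ft_force: [0.4, 0.0, -0.1]
width: 0.0511
grip_force: 0.0
```

```bash
python3 - <<'E'
from h import *
s=env.get_state()
print(todo(.4837,-.394,.009), s['tool_pos'],s['ft_force'],s['width'])
E
```

```text
(array([-11.9,  -1.6,  54.5]), array([0.0033, 0.0015, 0.0009])) [ 0.48643027 -0.38222275  0.06349258] [ 0.44239138  0.04721273 -0.09078993] 0.05106762833070253
```

Request:
jog_arm(
  series=[
    {"tx":-12,"ty":-1,"tz":0,"ax":0,"ay":0,"az":0},
    {"tx":0,"ty":0,"tz":15,"ax":0,"ay":0,"az":0},
    {"tx":0,"ty":0,"tz":10,"ax":0,"ay":0,"az":0},
    {"tx":0,"ty":0,"tz":0,"ax":0,"ay":0,"az":0},
    {"tx":0,"ty":0,"tz":0,"ax":0,"ay":0,"az":0},
  ],
)

```text
t: 25.48
tool_pos: [0.4828, -0.3932, 0.0361]
eef_rot: [0.745, 0.667, -0.0, -0.0]
ft_force: [-0.2, 0.3, -0.5]
width: 0.051
grip_force: 0.0
```

```bash
python3 - <<'E'
from h import *
s=env.get_state()
print(todo(.4837,-.394,.009), s['tool_pos'],s['ft_force'],s['width'])
E
```

```text
(array([-0.7,  1. , 27.1]), array([-0.0003, -0.0002,  0.0007])) [ 0.48282538 -0.39316359  0.03605228] [-0.17280738  0.32474227 -0.45117303] 0.05098580317447566
```

Request:
jog_arm(
  series=[
    {"tx":-1,"ty":1,"tz":15,"ax":0,"ay":0,"az":0},
    {"tx":0,"ty":0,"tz":12,"ax":0,"ay":0,"az":0},
    {"tx":0,"ty":0,"tz":0,"ax":0,"ay":0,"az":0},
    {"tx":0,"ty":0,"tz":0,"ax":0,"ay":0,"az":0},
    {"tx":0,"ty":0,"tz":0,"ax":0,"ay":0,"az":0},
  ],
)

```text
t: 26.1
tool_pos: [0.4839, -0.3947, 0.0096]
eef_rot: [0.745, 0.667, 0.0, 0.0]
ft_force: [-1.2, 0.4, -0.1]
width: 0.0513
grip_force: 0.0
```

Request:
jog_arm(
  series=[
    {"tx":0,"ty":0,"tz":0,"ax":0,"ay":0,"az":0},
    {"tx":0,"ty":0,"tz":0,"ax":0,"ay":0,"az":0},
    {"tx":0,"ty":0,"tz":0,"ax":0,"ay":0,"az":0},
    {"tx":0,"ty":0,"tz":0,"ax":0,"ay":0,"az":0},
  ],
  gripper=0.6,
)

```text
t: 26.6
tool_pos: [0.4841, -0.3946, 0.0099]
eef_rot: [0.745, 0.667, 0.0, 0.0]
ft_force: [-1.0, -0.1, 6.4]
width: 0.028
grip_force: 39.6
```

Request:
jog_arm(
  series=[
    {"tx":0,"ty":0,"tz":-30,"ax":0,"ay":0,"az":0},
    {"tx":0,"ty":0,"tz":-50,"ax":0,"ay":0,"az":0},
    {"tx":0,"ty":0,"tz":-50,"ax":0,"ay":0,"az":0},
    {"tx":0,"ty":0,"tz":0,"ax":0,"ay":0,"az":0},
  ],
)

```text
t: 27.1
tool_pos: [0.4855, -0.3966, 0.1432]
eef_rot: [0.745, 0.667, 0.001, 0.004]
ft_force: [-0.9, -0.5, 0.4]
width: 0.0278
grip_force: 39.5
```

```bash
python3 - <<'E'
from h import *
s=env.get_state()
print(todo(*box(0,0),.015), s['tool_pos'],s['ft_force'],s['width'])
E
```

```text
(array([382. ,  17.8, 126.9]), array([0.007 , 0.0039, 0.0004])) [ 0.48554282 -0.39660664  0.1432225 ] [-0.92025781 -0.4776462   0.40846737] 0.02782222097551044
```

Request:
jog_arm(
  series=[
    {"tx":40,"ty":2,"tz":0,"ax":0,"ay":0,"az":0},
    {"tx":48,"ty":2,"tz":0,"ax":0,"ay":0,"az":0},
    {"tx":48,"ty":2,"tz":0,"ax":0,"ay":0,"az":0},
    {"tx":48,"ty":2,"tz":0,"ax":0,"ay":0,"az":0},
    {"tx":48,"ty":2,"tz":0,"ax":0,"ay":0,"az":0},
  ],
)

```text
t: 27.72
tool_pos: [0.5183, -0.1628, 0.1379]
eef_rot: [0.745, 0.667, -0.001, -0.001]
ft_force: [0.8, -0.6, -0.0]
width: 0.0278
grip_force: 39.5
```

Request:
jog_arm(
  series=[
    {"tx":48,"ty":2,"tz":0,"ax":0,"ay":0,"az":0},
    {"tx":48,"ty":3,"tz":0,"ax":0,"ay":0,"az":0},
    {"tx":48,"ty":3,"tz":0,"ax":0,"ay":0,"az":0},
    {"tx":0,"ty":0,"tz":0,"ax":0,"ay":0,"az":0},
    {"tx":0,"ty":0,"tz":0,"ax":0,"ay":0,"az":0},
  ],
)

```text
t: 28.35
tool_pos: [0.5419, -0.0231, 0.1384]
eef_rot: [0.745, 0.667, -0.001, -0.0]
ft_force: [-0.1, -0.6, -0.4]
width: 0.0282
grip_force: 39.5
```

```bash
python3 - <<'E'
from h import *
s=env.get_state()
print(todo(*box(0,0),.016), s['tool_pos'],s['ft_force'],s['width'])
E
```

```text
(array([  4.2,   3.8, 122.3]), array([-0.0017,  0.0011,  0.0007])) [ 0.54194382 -0.02311267  0.13835369] [-0.13180742 -0.55608144 -0.43375669] 0.028161404744667242
```

Request:
jog_arm(
  series=[
    {"tx":4,"ty":4,"tz":40,"ax":0,"ay":0,"az":0},
    {"tx":0,"ty":0,"tz":40,"ax":0,"ay":0,"az":0},
    {"tx":0,"ty":0,"tz":15,"ax":0,"ay":0,"az":0},
    {"tx":0,"ty":0,"tz":0,"ax":0,"ay":0,"az":0},
    {"tx":0,"ty":0,"tz":0,"ax":0,"ay":0,"az":0},
  ],
)

```text
t: 28.98
tool_pos: [0.5484, -0.0198, 0.0456]
eef_rot: [0.745, 0.667, 0.001, 0.001]
ft_force: [0.4, -0.2, 0.1]
width: 0.0275
grip_force: 39.5
```

```bash
python3 - <<'E'
from h import *
s=env.get_state()
print(todo(*box(0,0),.016), s['tool_pos'],s['ft_force'],s['width'])
E
```

```text
(array([ 0. , -2.5, 29.6]), array([ 0.0026, -0.0003, -0.0005])) [ 0.54842513 -0.01982672  0.04564648] [ 0.38869402 -0.18631034  0.05759034] 0.027520570333646573
```

Request:
jog_arm(
  series=[
    {"tx":0,"ty":-1.5,"tz":15,"ax":0,"ay":0,"az":0},
    {"tx":0,"ty":0,"tz":10,"ax":0,"ay":0,"az":0},
    {"tx":0,"ty":0,"tz":0,"ax":0,"ay":0,"az":0},
    {"tx":0,"ty":0,"tz":4,"ax":0,"ay":0,"az":0},
    {"tx":0,"ty":0,"tz":0,"ax":0,"ay":0,"az":0},
  ],
)

```text
t: 29.6
tool_pos: [0.5462, -0.019, 0.0159]
eef_rot: [0.745, 0.667, 0.0, 0.0]
ft_force: [-1.2, 0.5, 3.7]
width: 0.0282
grip_force: 39.9
```

Request:
jog_arm(
  series=[
    {"tx":0,"ty":0,"tz":0,"ax":0,"ay":0,"az":0},
    {"tx":0,"ty":0,"tz":0,"ax":0,"ay":0,"az":0},
  ],
)

```text
t: 29.85
tool_pos: [0.5462, -0.0189, 0.0158]
eef_rot: [0.745, 0.667, 0.0, 0.0]
ft_force: [-1.0, 0.2, 5.3]
width: 0.0276
grip_force: 40.0
```

```bash
python3 - <<'E'
from h import *
s=env.get_state()
print(todo(*box(0,0),.016), s['tool_pos'],s['ft_force'],s['width'])
E
```

```text
(array([-0.6, -0.1, -0.2]), array([ 0.0008, -0.0004,  0.0005])) [ 0.54618047 -0.01894478  0.01580206] [-0.9629106   0.1713999   5.27043322] 0.027604790587110437
```

Request:
jog_arm(
  series=[
    {"tx":0,"ty":0,"tz":0,"ax":0,"ay":0,"az":0},
    {"tx":0,"ty":0,"tz":0,"ax":0,"ay":0,"az":0},
    {"tx":0,"ty":0,"tz":0,"ax":0,"ay":0,"az":0},
  ],
  gripper=-0.2,
)

```text
t: 30.22
tool_pos: [0.5457, -0.0188, 0.0151]
eef_rot: [0.745, 0.667, -0.0, -0.0]
ft_force: [-0.4, 0.9, -0.7]
width: 0.0513
grip_force: 0.0
```

Request:
jog_arm(
  series=[
    {"tx":0,"ty":0,"tz":-20,"ax":0,"ay":0,"az":0},
    {"tx":0,"ty":0,"tz":-50,"ax":0,"ay":0,"az":0},
    {"tx":0,"ty":0,"tz":-55,"ax":0,"ay":0,"az":0},
    {"tx":-50,"ty":-3,"tz":0,"ax":0,"ay":0,"az":0},
    {"tx":-50,"ty":-3,"tz":0,"ax":0,"ay":0,"az":0},
  ],
)

```text
t: 30.85
tool_pos: [0.5297, -0.1183, 0.1426]
eef_rot: [0.744, 0.668, 0.001, 0.001]
ft_force: [0.4, -0.3, -0.1]
width: 0.0516
grip_force: 0.0
```

Request:
jog_arm(
  series=[
    {"tx":-50,"ty":-3,"tz":0,"ax":0,"ay":0,"az":0},
    {"tx":-50,"ty":-3,"tz":0,"ax":0,"ay":0,"az":0},
    {"tx":-50,"ty":-3,"tz":0,"ax":0,"ay":0,"az":0},
    {"tx":-50,"ty":-3,"tz":0,"ax":0,"ay":0,"az":0},
    {"tx":0,"ty":0,"tz":0,"ax":0,"ay":0,"az":0},
  ],
)

```text
t: 31.48
tool_pos: [0.4926, -0.321, 0.1423]
eef_rot: [0.748, 0.664, -0.001, 0.002]
ft_force: [0.2, 0.3, 0.4]
width: 0.0511
grip_force: 0.0
```

```bash
python3 - <<'E'
from h import *
d=shot('top','t5')
X=cloud(d);z=X[...,2]
b=np.stack([(X[...,:2]-C)@EX,(X[...,:2]-C)@EY],-1)
for y in(-.046,0,.046):
    m=(abs(b[...,0])<.021)&(abs(b[...,1]-y)<.021)&(z>.018)&(z<.04);print(y,m.sum(),X[m].mean(0),b[m].mean(0),z[m].std())
m=(abs(b[...,1]+.0)<.02)&(b[...,0]<-.06)&(b[...,0]>-.16)&(z>.03)
for i in np.argsort(z[m])[::-1][:40:4]: print('clamp',np.r_[b[m][i],z[m][i]])
# lid plane profile
m=(abs(b[...,1])<.11)&(z>.055)&(b[...,0]>.03)&(b[...,0]<.13)
A=np.polyfit(z[m],b[m][:,0],1);print('lid slope',A, b[m][:,1].min(),b[m][:,1].max(), z[m].max(), b[m][:,0].max())
print(tobox(*env.get_state()['tool_pos'][:2]),env.get_state()['tool_pos'])
i=cv2.imread('pics/t5.png')[140:360,90:490]; cv2.imwrite('pics/t5c.png',cv2.resize(i,None,fx=2,fy=2,interpolation=cv2.INTER_CUBIC))
E
```

```text
-0.046 174 [ 0.54117951 -0.0644747   0.02647634] [ 0.0001685  -0.04523199] 0.002782871049556612
0 171 [ 0.54698691 -0.01908429  0.02679226] [0.00093505 0.00052201] 0.002763461680542408
0.046 170 [0.55160169 0.02813025 0.02705448] [0.00031509 0.04795749] 0.0023216774476093826
clamp [-0.08711608  0.00747011  0.11028848]
clamp [-0.0887192   0.00542656  0.10867293]
clamp [-0.08988843 -0.00218843  0.10813697]
clamp [-0.08596792 -0.00373639  0.10764163]
clamp [-0.08747731 -0.00763343  0.10724401]
clamp [-0.09118039 -0.0079684   0.10678545]
clamp [-0.08434923  0.00012467  0.10620189]
clamp [-0.0887386   0.0072547   0.10605933]
clamp [-0.09159412 -0.00241159  0.10521136]
clamp [-0.08949701 -0.00414084  0.10404988]
lid slope [0.163759  0.0543152] -0.10982015679312584 0.10988559506841765 0.1674536204303381 0.08624724240968563
(np.float64(-0.018895247389289584), np.float64(-0.30210093410966254)) [ 0.49390573 -0.31767477  0.14165869]
```

View pics/t5c.png

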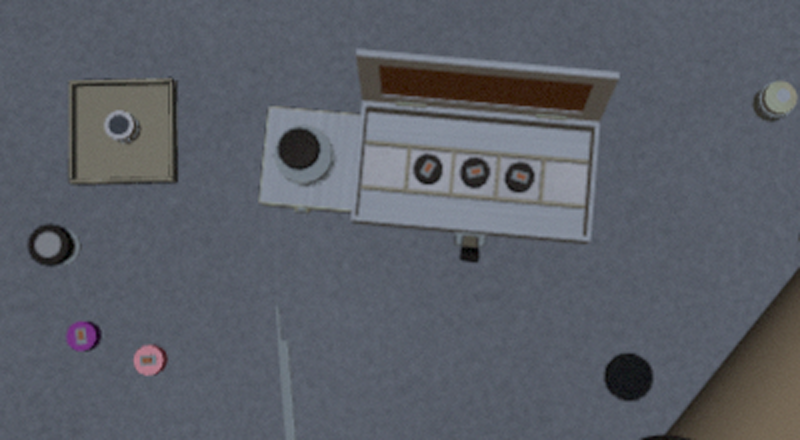

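Request:
jog_arm(
  series=[
    {"tx":0,"ty":0,"tz":-50,"ax":0,"ay":0,"az":0},
    {"tx":0,"ty":0,"tz":-50,"ax":0,"ay":0,"az":0},
    {"tx":0,"ty":50,"tz":0,"ax":0,"ay":0,"az":0},
    {"tx":0,"ty":50,"tz":0,"ax":0,"ay":0,"az":0},
    {"tx":0,"ty":50,"tz":0,"ax":0,"ay":0,"az":0},
  ],
  gripper=1,
  grip_force=20,
)

```text
t: 32.15
tool_pos: [0.6467, -0.3288, 0.2413]
eef_rot: [0.744, 0.668, 0.001, -0.0]
ft_force: [0.0, -0.6, 1.3]
width: 0.0002
grip_force: 0.0
```

Request:
jog_arm(
  series=[
    {"tx":50,"ty":4,"tz":0,"ax":0,"ay":0,"az":0},
    {"tx":50,"ty":4,"tz":0,"ax":0,"ay":0,"az":0},
    {"tx":50,"ty":4,"tz":0,"ax":0,"ay":0,"az":0},
    {"tx":50,"ty":0,"tz":0,"ax":0,"ay":0,"az":0},
    {"tx":50,"ty":0,"tz":0,"ax":0,"ay":0,"az":0},
  ],
)

```text
t: 32.78
tool_pos: [0.6834, -0.0801, 0.2409]
eef_rot: [0.744, 0.668, 0.001, -0.0]
ft_force: [0.9, 0.2, -0.6]
width: -0.0002
grip_force: 0.0
```

```bash
python3 - <<'E'
from h import *
s=env.get_state()
print(todo(*box(.145,-.05),.135), s['tool_pos'],tobox(*s['tool_pos'][:2]),s['ft_force'],s['width'])
E
```

```text
(array([ -5.1,   1.7, 105.9]), array([ 0.0001, -0.0014,  0.0034])) [ 0.68341637 -0.08011711  0.24092441] (np.float64(0.14326284683577645), np.float64(-0.045093785145594104)) [ 0.87606136  0.22441315 -0.56779209] -0.00022250479092872082
```

Descend behind the lid, then push it partway, with a check of the force.

Request:
jog_arm(
  series=[
    {"tx":0,"ty":4,"tz":40,"ax":0,"ay":0,"az":0},
    {"tx":0,"ty":0,"tz":40,"ax":0,"ay":0,"az":0},
    {"tx":0,"ty":0,"tz":25,"ax":0,"ay":0,"az":0},
    {"tx":0,"ty":0,"tz":0,"ax":0,"ay":0,"az":0},
    {"tx":0,"ty":0,"tz":0,"ax":0,"ay":0,"az":0},
  ],
)

```text
t: 33.4
tool_pos: [0.6883, -0.0839, 0.137]
eef_rot: [0.744, 0.668, 0.001, 0.001]
ft_force: [0.1, -1.1, 0.9]
width: -0.0
grip_force: 0.0
```

Request:
jog_arm(
  series=[
    {"tx":0,"ty":-15,"tz":0,"ax":0,"ay":0,"az":0},
    {"tx":0,"ty":-15,"tz":0,"ax":0,"ay":0,"az":0},
    {"tx":0,"ty":-12,"tz":0,"ax":0,"ay":0,"az":0},
    {"tx":0,"ty":-12,"tz":0,"ax":0,"ay":0,"az":0},
    {"tx":0,"ty":-10,"tz":0,"ax":0,"ay":0,"az":0},
  ],
)

```text
t: 34.02
tool_pos: [0.6248, -0.0779, 0.1366]
eef_rot: [0.745, 0.667, 0.001, 0.001]
ft_force: [3.2, -0.8, 2.3]
width: -0.0001
grip_force: 1.2
```

Request:
jog_arm(
  series=[
    {"tx":0,"ty":-10,"tz":0,"ax":0,"ay":0,"az":0},
    {"tx":0,"ty":-10,"tz":0,"ax":0,"ay":0,"az":0},
    {"tx":0,"ty":-10,"tz":0,"ax":0,"ay":0,"az":0},
    {"tx":0,"ty":-10,"tz":0,"ax":0,"ay":0,"az":0},
  ],
)

```text
t: 34.52
tool_pos: [0.583, -0.0733, 0.1349]
eef_rot: [0.745, 0.667, -0.0, -0.0]
ft_force: [2.5, 0.1, -1.0]
width: -0.0001
grip_force: 1.0
```

```bash
cat >> h.py <<'E'
def lidang(d):
    X=cloud(d);z=X[...,2]; b=np.stack([(X[...,:2]-C)@EX,(X[...,:2]-C)@EY],-1)
    m=(b[...,1]>.06)&(b[...,1]<.11)&(z>.044)&(z<.18)&(b[...,0]>-.07)&(b[...,0]<.1)
    a=np.arctan2(z[m]-.042,.060-b[m][:,0]); return m.sum(),np.percentile(a,[10,50,90])
E
python3 - <<'E'
from h import *
s=env.get_state(); print(s['tool_pos'],tobox(*s['tool_pos'][:2]),s['ft_force'],todo(*box(0.01,-.05),.118))
d=shot('scene','s6');print(lidang(d))
i=cv2.imread('pics/s6.png')[130:370,220:480];cv2.imwrite('pics/s6c.png',cv2.resize(i,None,fx=2.4,fy=2.4))
E
```

```text
[ 0.58303467 -0.07327486  0.13485943] (np.float64(0.04273883630475096), np.float64(-0.0493628869160238)) [ 2.47839294  0.14259146 -1.02825328] (array([ -0.6, -32.7,  16.9]), array([-0.0008,  0.    ,  0.0006]))
(np.int64(860), array([1.27765463, 1.31176637, 1.7150343 ]))
```

View pics/s6c.png

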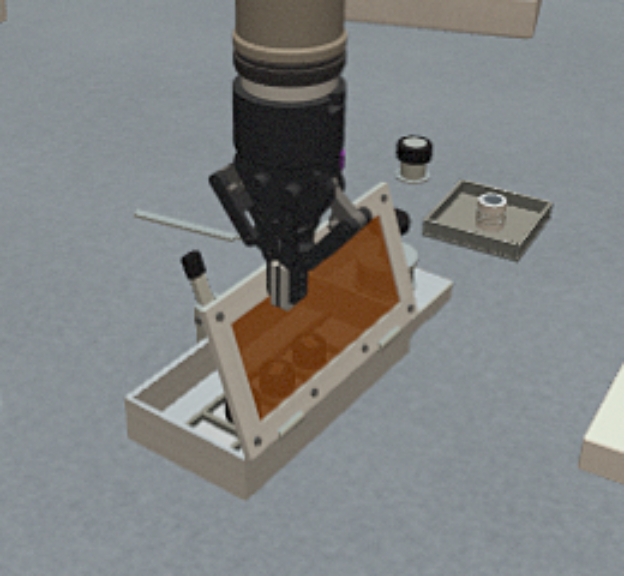

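Request:
jog_arm(
  series=[
    {"tx":0,"ty":-10,"tz":3,"ax":0,"ay":0,"az":0},
    {"tx":0,"ty":-10,"tz":4,"ax":0,"ay":0,"az":0},
    {"tx":0,"ty":-8,"tz":5,"ax":0,"ay":0,"az":0},
    {"tx":0,"ty":-7,"tz":6,"ax":0,"ay":0,"az":0},
  ],
)

```text
t: 35.08
tool_pos: [0.5484, -0.0695, 0.117]
eef_rot: [0.745, 0.667, -0.0, -0.0]
ft_force: [1.1, 0.1, 1.6]
width: -0.0004
grip_force: 1.0
```

Request:
jog_arm(
  series=[
    {"tx":0,"ty":-7,"tz":7,"ax":0,"ay":0,"az":0},
    {"tx":0,"ty":-6,"tz":8,"ax":0,"ay":0,"az":0},
    {"tx":0,"ty":-6,"tz":8,"ax":0,"ay":0,"az":0},
    {"tx":0,"ty":-5,"tz":8,"ax":0,"ay":0,"az":0},
  ],
)

```text
t: 35.58
tool_pos: [0.5247, -0.0669, 0.0855]
eef_rot: [0.745, 0.667, -0.0, -0.0]
ft_force: [0.0, -0.2, 1.8]
width: -0.0001
grip_force: 0.8
```

Request:
jog_arm(
  series=[
    {"tx":0,"ty":-4,"tz":8,"ax":0,"ay":0,"az":0},
    {"tx":0,"ty":-3,"tz":8,"ax":0,"ay":0,"az":0},
    {"tx":0,"ty":-1,"tz":7,"ax":0,"ay":0,"az":0},
  ],
)

```text
t: 35.95
tool_pos: [0.5167, -0.066, 0.0626]
eef_rot: [0.745, 0.667, -0.0, -0.001]
ft_force: [-0.8, 0.5, 1.6]
width: -0.0001
grip_force: 0.7
```

```bash
python3 - <<'E'
from h import *
s=env.get_state(); print(s['tool_pos'],tobox(*s['tool_pos'][:2]),s['ft_force'],todo(*box(-.026,-.05),.048))
E
```

```text
[ 0.51674243 -0.06597705  0.06257587] (np.float64(-0.023953857745363412), np.float64(-0.04941997857092328)) [-0.82342962  0.52633028  1.62984289] (array([-0.6, -2. , 14.6]), array([-0.0013, -0.0002,  0.0006]))
```

Request:
jog_arm(
  series=[
    {"tx":0,"ty":-1,"tz":6,"ax":0,"ay":0,"az":0},
    {"tx":0,"ty":0,"tz":6,"ax":0,"ay":0,"az":0},
    {"tx":0,"ty":0,"tz":3,"ax":0,"ay":0,"az":0},
    {"tx":0,"ty":0,"tz":0,"ax":0,"ay":0,"az":0},
    {"tx":0,"ty":0,"tz":0,"ax":0,"ay":0,"az":0},
  ],
)

```text
t: 36.58
tool_pos: [0.5168, -0.066, 0.0483]
eef_rot: [0.745, 0.667, 0.0, 0.0]
ft_force: [0.7, 0.5, -0.0]
width: 0.0005
grip_force: 0.0
```

Request:
jog_arm(
  series=[
    {"tx":0,"ty":0,"tz":1,"ax":0,"ay":0,"az":0},
    {"tx":0,"ty":0,"tz":0,"ax":0,"ay":0,"az":0},
    {"tx":0,"ty":0,"tz":0,"ax":0,"ay":0,"az":0},
  ],
)

```text
t: 36.95
tool_pos: [0.5168, -0.066, 0.0481]
eef_rot: [0.745, 0.667, 0.0, -0.0]
ft_force: [-2.5, 0.5, 7.3]
width: 0.0004
grip_force: 3.5
```

```bash
python3 - <<'E'
from h import *
s=env.get_state(); print(s['tool_pos'],tobox(*s['tool_pos'][:2]),s['ft_force'])
d=shot('scene');print(lidang(d))
E
```

```text
[ 0.51682648 -0.06595071  0.04805637] (np.float64(-0.02387322957057992), np.float64(-0.049384530724784034)) [-2.45672316  0.48680884  7.33933233]
(np.int64(719), array([0.0343304 , 0.07067258, 0.64949007]))
```

Request:
jog_arm(
  series=[
    {"tx":0,"ty":0,"tz":-30,"ax":0,"ay":0,"az":0},
    {"tx":0,"ty":0,"tz":-50,"ax":0,"ay":0,"az":0},
    {"tx":0,"ty":-40,"tz":-20,"ax":0,"ay":0,"az":0},
    {"tx":0,"ty":-40,"tz":0,"ax":0,"ay":0,"az":0},
    {"tx":0,"ty":-40,"tz":0,"ax":0,"ay":0,"az":0},
  ],
)

```text
t: 37.62
tool_pos: [0.3962, -0.0528, 0.1472]
eef_rot: [0.745, 0.667, 0.0, 0.0]
ft_force: [-0.1, 0.4, -0.1]
width: -0.0002
grip_force: 0.0
```

Request:
jog_arm(
  series=[
    {"tx":49,"ty":0,"tz":0,"ax":0,"ay":0,"az":0},
    {"tx":0,"ty":0,"tz":30,"ax":0,"ay":0,"az":0},
    {"tx":0,"ty":0,"tz":25,"ax":0,"ay":0,"az":0},
    {"tx":0,"ty":0,"tz":0,"ax":0,"ay":0,"az":0},
    {"tx":0,"ty":0,"tz":0,"ax":0,"ay":0,"az":0},
  ],
)

```text
t: 38.25
tool_pos: [0.4032, -0.0043, 0.093]
eef_rot: [0.745, 0.667, 0.001, 0.0]
ft_force: [-0.0, -0.3, 0.0]
width: 0.0001
grip_force: 0.0
```

```bash
python3 - <<'E'
from h import *
s=env.get_state(); print(s['tool_pos'],tobox(*s['tool_pos'][:2]),s['ft_force'],todo(*box(-.103,0),.093))
d=shot('scene','s7');print(lidang(d))
i=cv2.imread('pics/s7.png')[130:370,220:480];cv2.imwrite('pics/s7c.png',cv2.resize(i,None,fx=2.4,fy=2.4))
E
```

```text
[ 0.40316827 -0.004323    0.09296104] (np.float64(-0.14363425872933724), np.float64(-0.0006663751276200433)) [-0.00967388 -0.33635823  0.0177773 ] (array([ 0.7, 40.6,  0. ]), array([ 0.0012, -0.0003, -0.    ]))
(np.int64(762), array([0.03440654, 0.06557435, 0.72175888]))
```

View pics/s7c.png

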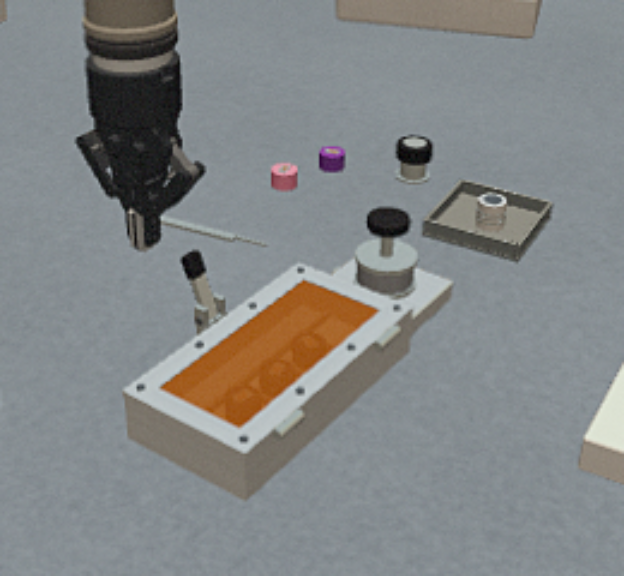

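Request:
jog_arm(
  series=[
    {"tx":0,"ty":20,"tz":0,"ax":0,"ay":0,"az":0},
    {"tx":0,"ty":20,"tz":0,"ax":0,"ay":0,"az":0},
    {"tx":0,"ty":11,"tz":-2,"ax":0,"ay":0,"az":0},
    {"tx":0,"ty":11,"tz":-2,"ax":0,"ay":0,"az":0},
    {"tx":0,"ty":10,"tz":3,"ax":0,"ay":0,"az":0},
  ],
)

```text
t: 38.92
tool_pos: [0.475, -0.012, 0.0938]
eef_rot: [0.745, 0.667, 0.001, 0.0]
ft_force: [-1.0, 0.6, 1.6]
width: -0.0002
grip_force: 0.8
```

Request:
jog_arm(
  series=[
    {"tx":0,"ty":11,"tz":4,"ax":0,"ay":0,"az":0},
    {"tx":0,"ty":7,"tz":6,"ax":0,"ay":0,"az":0},
    {"tx":0,"ty":6,"tz":6,"ax":0,"ay":0,"az":0},
    {"tx":0,"ty":4,"tz":6,"ax":0,"ay":0,"az":0},
    {"tx":0,"ty":3,"tz":6,"ax":0,"ay":0,"az":0},
  ],
)

```text
t: 39.55
tool_pos: [0.5056, -0.0155, 0.065]
eef_rot: [0.745, 0.667, 0.0, 0.0]
ft_force: [1.2, -0.2, 2.5]
width: -0.0001
grip_force: 0.9
```

```bash
python3 - <<'E'
from h import *
s=env.get_state(); print(s['tool_pos'],tobox(*s['tool_pos'][:2]),s['ft_force'],todo(*box(-.035,0),.0565))
d=shot('scene','s8')
i=cv2.imread('pics/s8.png')[180:370,220:480];cv2.imwrite('pics/s8c.png',cv2.resize(i,None,fx=2.6,fy=2.6))
E
```

```text
[ 0.50557129 -0.01549221  0.06499188] (np.float64(-0.040624102845169145), np.float64(-0.00047494517108794855)) [ 1.23659617 -0.15172138  2.49600652] (array([0.5, 5.6, 8.5]), array([ 0.0009, -0.    ,  0.0005]))
```

View pics/s8c.png

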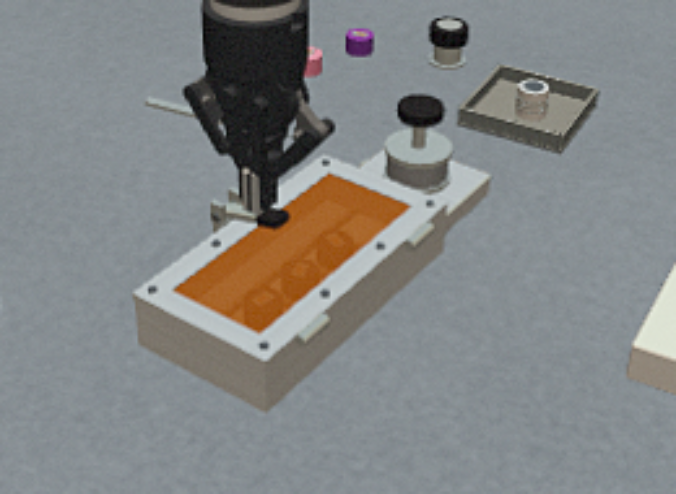

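Clamp is nearly down; press further.

Request:
jog_arm(
  series=[
    {"tx":0,"ty":3,"tz":4,"ax":0,"ay":0,"az":0},
    {"tx":0,"ty":2,"tz":4,"ax":0,"ay":0,"az":0},
    {"tx":0,"ty":0,"tz":1,"ax":0,"ay":0,"az":0},
    {"tx":0,"ty":0,"tz":0,"ax":0,"ay":0,"az":0},
    {"tx":0,"ty":0,"tz":0,"ax":0,"ay":0,"az":0},
  ],
)

```text
t: 40.22
tool_pos: [0.5095, -0.0159, 0.0565]
eef_rot: [0.745, 0.667, -0.0, -0.001]
ft_force: [-2.5, -0.8, 5.4]
width: 0.0001
grip_force: 2.6
```

Request:
jog_arm(
  series=[
    {"tx":0,"ty":0,"tz":1,"ax":0,"ay":0,"az":0},
    {"tx":0,"ty":0,"tz":0,"ax":0,"ay":0,"az":0},
    {"tx":0,"ty":0,"tz":0,"ax":0,"ay":0,"az":0},
  ],
)

```text
t: 40.6
tool_pos: [0.5095, -0.0159, 0.0563]
eef_rot: [0.745, 0.667, 0.0, -0.001]
ft_force: [-3.9, 0.4, 12.5]
width: 0.0002
grip_force: 6.5
```

Request:
jog_arm(
  series=[
    {"tx":0,"ty":0,"tz":-30,"ax":0,"ay":0,"az":0},
    {"tx":0,"ty":0,"tz":-50,"ax":0,"ay":0,"az":0},
    {"tx":40,"ty":9,"tz":0,"ax":0,"ay":0,"az":0},
    {"tx":45,"ty":9,"tz":0,"ax":0,"ay":0,"az":0},
    {"tx":45,"ty":9,"tz":0,"ax":0,"ay":0,"az":0},
  ],
)

```text
t: 41.22
tool_pos: [0.5514, 0.1117, 0.1354]
eef_rot: [0.745, 0.667, 0.001, 0.0]
ft_force: [0.9, 0.4, 0.4]
width: 0.0001
grip_force: 0.0
```

Request:
jog_arm(
  series=[
    {"tx":40,"ty":9,"tz":0,"ax":0,"ay":0,"az":0},
    {"tx":0,"ty":0,"tz":15,"ax":0,"ay":0,"az":0},
    {"tx":0,"ty":0,"tz":0,"ax":0,"ay":0,"az":0},
    {"tx":0,"ty":0,"tz":0,"ax":0,"ay":0,"az":0},
  ],
)

```text
t: 41.72
tool_pos: [0.5641, 0.1473, 0.1204]
eef_rot: [0.746, 0.666, -0.0, 0.0]
ft_force: [-0.2, 0.2, -0.0]
width: -0.0003
grip_force: 0.0
```

```bash
python3 - <<'E'
from h import *
s=env.get_state(); print(s['tool_pos'],tobox(*s['tool_pos'][:2]),s['ft_force'],todo(.5645,.1495,.069))
d=shot('scene','s9')
i=cv2.imread('pics/s9.png')[180:370,220:480];cv2.imwrite('pics/s9c.png',cv2.resize(i,None,fx=2.6,fy=2.6))
E
```

```text
[0.56413399 0.14730424 0.12037878] (np.float64(-0.00037099408947328244), np.float64(0.1677866433001391)) [-0.16518379  0.2064028  -0.02230172] (array([ 2.3,  0.1, 51.4]), array([-0.0001,  0.0005, -0.0019]))
```

View pics/s9c.png

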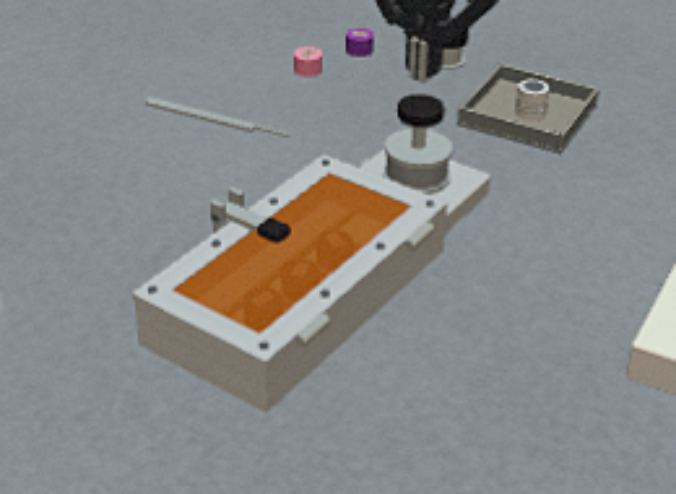

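Clamp is down on the lid and the tool is over the plunger. First stroke.

Request:
jog_arm(
  series=[
    {"tx":2,"ty":0,"tz":24,"ax":0,"ay":0,"az":0},
    {"tx":0,"ty":0,"tz":10,"ax":0,"ay":0,"az":0},
    {"tx":0,"ty":0,"tz":10,"ax":0,"ay":0,"az":0},
    {"tx":0,"ty":0,"tz":7,"ax":0,"ay":0,"az":0},
    {"tx":0,"ty":0,"tz":0,"ax":0,"ay":0,"az":0},
  ],
)

```text
t: 42.4
tool_pos: [0.5649, 0.1505, 0.0705]
eef_rot: [0.745, 0.667, 0.0, -0.0]
ft_force: [-2.5, -1.6, 9.5]
width: 0.0002
grip_force: 4.5
```

Request:
jog_arm(
  series=[
    {"tx":0,"ty":0,"tz":1,"ax":0,"ay":0,"az":0},
    {"tx":0,"ty":0,"tz":0,"ax":0,"ay":0,"az":0},
    {"tx":0,"ty":0,"tz":0,"ax":0,"ay":0,"az":0},
  ],
)

```text
t: 42.78
tool_pos: [0.5649, 0.1504, 0.07]
eef_rot: [0.745, 0.667, 0.0, -0.0]
ft_force: [-3.0, -0.3, 9.3]
width: 0.0002
grip_force: 4.6
```

Request:
jog_arm(
  series=[
    {"tx":0,"ty":0,"tz":2,"ax":0,"ay":0,"az":0},
    {"tx":0,"ty":0,"tz":0,"ax":0,"ay":0,"az":0},
    {"tx":0,"ty":0,"tz":0,"ax":0,"ay":0,"az":0},
  ],
)

```text
t: 43.15
tool_pos: [0.5649, 0.1504, 0.069]
eef_rot: [0.745, 0.667, 0.001, -0.001]
ft_force: [-4.7, -0.8, 16.4]
width: 0.0001
grip_force: 8.1
```

Request:
jog_arm(
  series=[
    {"tx":0,"ty":0,"tz":-20,"ax":0,"ay":0,"az":0},
    {"tx":0,"ty":0,"tz":-20,"ax":0,"ay":0,"az":0},
    {"tx":0,"ty":0,"tz":0,"ax":0,"ay":0,"az":0},
    {"tx":0,"ty":0,"tz":0,"ax":0,"ay":0,"az":0},
  ],
)

```text
t: 43.65
tool_pos: [0.5639, 0.1511, 0.1057]
eef_rot: [0.745, 0.667, -0.0, -0.0]
ft_force: [-0.2, -0.8, -0.2]
width: -0.0002
grip_force: 0.0
```

Request:
jog_arm(
  series=[
    {"tx":0,"ty":0,"tz":0,"ax":0,"ay":0,"az":0},
    {"tx":0,"ty":0,"tz":15,"ax":0,"ay":0,"az":0},
    {"tx":0,"ty":0,"tz":15,"ax":0,"ay":0,"az":0},
    {"tx":0,"ty":0,"tz":10,"ax":0,"ay":0,"az":0},
    {"tx":0,"ty":0,"tz":0,"ax":0,"ay":0,"az":0},
  ],
)

```text
t: 44.28
tool_pos: [0.5655, 0.1512, 0.0689]
eef_rot: [0.745, 0.667, 0.001, -0.001]
ft_force: [-7.0, 0.8, 25.6]
width: -0.0002
grip_force: 12.9
```

Request:
jog_arm(
  series=[
    {"tx":0,"ty":0,"tz":0,"ax":0,"ay":0,"az":0},
    {"tx":0,"ty":0,"tz":0,"ax":0,"ay":0,"az":0},
    {"tx":0,"ty":0,"tz":0,"ax":0,"ay":0,"az":0},
  ],
)

```text
t: 44.65
tool_pos: [0.5655, 0.1513, 0.0689]
eef_rot: [0.745, 0.667, 0.001, -0.001]
ft_force: [-6.5, -0.7, 25.1]
width: 0.0001
grip_force: 12.7
```

Two strokes reached the stop (z .069, force beyond the spring's). Third, then retreat.

Request:
jog_arm(
  series=[
    {"tx":0,"ty":0,"tz":-20,"ax":0,"ay":0,"az":0},
    {"tx":0,"ty":0,"tz":-20,"ax":0,"ay":0,"az":0},
    {"tx":0,"ty":0,"tz":0,"ax":0,"ay":0,"az":0},
    {"tx":0,"ty":0,"tz":0,"ax":0,"ay":0,"az":0},
    {"tx":0,"ty":0,"tz":0,"ax":0,"ay":0,"az":0},
  ],
)

```text
t: 45.28
tool_pos: [0.5636, 0.1509, 0.1051]
eef_rot: [0.745, 0.667, -0.001, -0.0]
ft_force: [0.5, -0.2, 0.6]
width: 0.0003
grip_force: 0.0
```

Request:
jog_arm(
  series=[
    {"tx":0,"ty":0,"tz":15,"ax":0,"ay":0,"az":0},
    {"tx":0,"ty":0,"tz":15,"ax":0,"ay":0,"az":0},
    {"tx":0,"ty":0,"tz":9,"ax":0,"ay":0,"az":0},
    {"tx":0,"ty":0,"tz":0,"ax":0,"ay":0,"az":0},
    {"tx":0,"ty":0,"tz":0,"ax":0,"ay":0,"az":0},
  ],
)

```text
t: 45.9
tool_pos: [0.5654, 0.1513, 0.069]
eef_rot: [0.745, 0.667, 0.001, -0.0]
ft_force: [-4.2, 0.3, 18.9]
width: -0.0
grip_force: 9.4
```

Request:
jog_arm(
  series=[
    {"tx":0,"ty":0,"tz":-20,"ax":0,"ay":0,"az":0},
    {"tx":0,"ty":0,"tz":-20,"ax":0,"ay":0,"az":0},
    {"tx":0,"ty":0,"tz":-50,"ax":0,"ay":0,"az":0},
    {"tx":0,"ty":0,"tz":-50,"ax":0,"ay":0,"az":0},
    {"tx":0,"ty":0,"tz":0,"ax":0,"ay":0,"az":0},
  ],
)

```text
t: 46.52
tool_pos: [0.5668, 0.1512, 0.2107]
eef_rot: [0.745, 0.667, 0.003, 0.001]
ft_force: [-0.3, 0.1, 0.2]
width: -0.0001
grip_force: 0.0
```

```bash
python3 - <<'E'
from h import *
s=env.get_state(); print(s['tool_pos'],s['ft_force'])
d=shot('scene','s10'); X=cloud(d)
print(lidang(d))
i=cv2.imread('pics/s10.png')[130:440,120:520];cv2.imwrite('pics/s10c.png',cv2.resize(i,None,fx=1.9,fy=1.9))
E
```

```text
[0.56679175 0.15117466 0.21067211] [-0.34847766  0.07883924  0.23083641]
(np.int64(750), array([0.03301874, 0.06602981, 0.68311595]))
```

View pics/s10c.png

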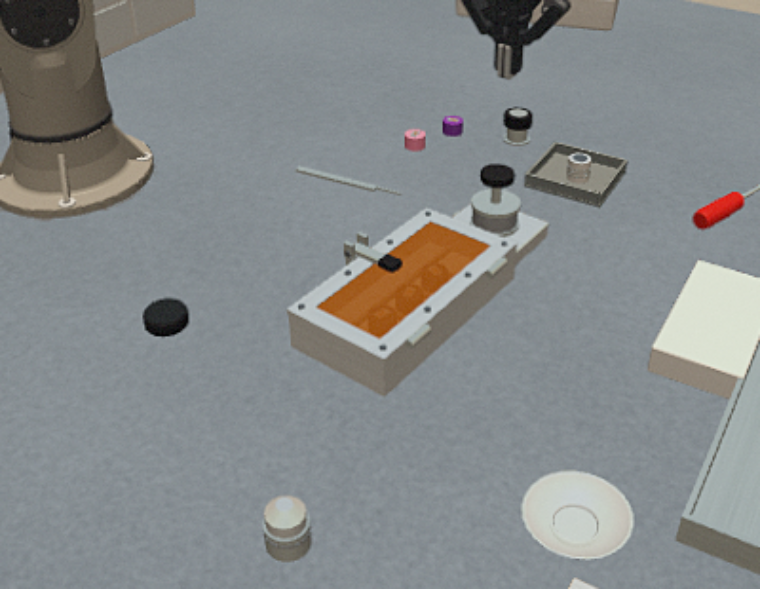

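```bash
python3 -c "
from cell import env
print(env.sign_off())"
```

```text
the job is handed in; nothing more can be done
None
```

The job is handed in, though sign-off returned no verdict: the cartridge is in its tray, all three black mounts are nested chip up, the lid is shut, the clamp bar is down, and the plunger made three strokes to the stop and is back up; the bystanders were not touched.

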